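# Turn a press pad over with a lifter and latch it home

### The job

Take the wooden-handled lifter, slide its blade under the overhanging near edge of the press pad and tip the pad over the step of the blue nest, so that its orange face is up; then push the pad along the raised floor with the lifter until it is fully home and the sprung catch has snapped into its notch. Lay the lifter back on the bench, clear of the nest, blade flat. Do not touch the pad with the gripper, and leave the tape roll and the oil can where they are.

Things in the scene. Friction and masses are not known exactly. Their poses are not given: they have to be found in the camera images.
- nest: fixed blue turnover nest with aluminium floors, 198 x 98 x 32 mm. Origin on the bench under the step edge, on the centre line; +x is the push direction (away from the robot), z up. Side cheeks (top 32 mm up, inner faces at y = -36.5 and +36.5 mm) run from x = -44 mm to the end stop. The pad starts on the lower floor, 1 to 6 mm short of the step, about 1.5 mm free of each cheek.
- nest_front (a point): front edge of the nest's lower floor, at nest x = -44 mm, 18 mm above the bench. In front of it lies the apron, top 12 mm above the bench, x -98 to -44 mm, without cheeks: the pad overhangs it by 17 to 22 mm at the start, with a 6 mm gap under the pad.
- nest_step (a point): top of the step between the floors, at nest x = 0, 23 mm above the bench: the lower floor in front (18 mm up) meets the upper floor (23 mm up, x 0 to 88 mm) here. The pad's far edge pivots at the foot of this 5 mm step; tipped past upright it falls over onto the upper floor.
- nest_stop (a point): foot of the end stop's face, at nest x = +88 mm, on the upper floor (23 mm up). The pad is home when it meets this face: pad centre then at nest x = 58 mm.
- catch_tongue (a joint): sprung brass tongue in the left (+y) cheek; 0 = out, grows (m) as it is pushed into the cheek, spring 1 N + 0.15 N/mm. Out, it stands 6.5 mm into the channel at pad height: 29 degree slope from nest x = 63 mm, square back at 77.5 mm. The pad's leading corner pushes it back 3 to 7 mm (under 12 N of push); it springs out into the notch when the pad is within 2 mm of the stop.
- pad_center (a point): centre of the press pad, a loose metal plate 60 (x) x 70 (y) x 6 mm, 60 to 130 g; at the start its z axis is up and its x axis along the nest's x. The -z face (down at the start) is orange, the other bare steel with a dark round mark. Each side has two notches 8 mm deep, from 8 to 24 mm from either end.
- lifter_grip (a point): centre of the lifter's wooden handle (loose, 130 g). Handle 18 wide (y), 20 high, along the lifter's x from -38 to +28 mm of this point; grasp across y. A cranked neck leads from its front to a flat steel blade, 44 mm wide, 2.5 thick, from x = +30 to its tip at x = +100 mm, underside 42 mm below this point. On the bench it stands on its blade, this point 42 mm up.
- tape_roll: loose beige tape roll, 104 x 102 x 25 mm, lying flat; origin at the centre of its underside. A bystander.
- oil_can: loose green oil can with a spout, 64 x 102 x 147 mm, standing to the right of the nest; origin at the centre of its underside. A bystander.
- pad: the same press pad; origin at the centre of its bare-side-up underside, i.e. of its orange face, 3 mm from point pad_center along -z
- lifter: the same lifter; origin 42 mm below point lifter_grip, in the plane of the blade's underside, same axes
There are look-alikes about, which are no part of the job. There is more than one size of the lifter; the job needs the larger.

How it is judged:
By the outcome, as a careful person would: the job done as asked, in the order asked, and still so for the second after the job is handed in, with the robot touching nothing.
It also fails if it takes over 64 s, if anything falls off the work surface, if the arm or the gripper's body presses on something with over 40 N, if the wrist force passes 120 N, or if a joint passes its speed limit or range.

### The arm

A 7-joint arm with a two-finger parallel gripper is mounted at the origin on a cart in front of the work surface, level with it; the furniture and walls round the work are solid. World frame = base frame: x ahead of the robot, y to its left, z up, the work surface at z = 0. Lengths are in m, angles in rad, forces in N, time in s.
With the tool pointing down it reaches from about 0.4 to 0.85 m from the base axis. Payload 10.4 kg.
Tool frame: the origin (TCP) lies midway between the tips of the shut fingers; the grasp point (between the pads) lies 19 mm behind it (r.tcp_to_grasp is the z of the grasp point in the tool frame, in m); z points along the fingers, x is the direction in which the jaws open and shut, and the axes are right-handed (so a half turn about z gives the same grasp; the last joint's range is limited). The gripper opens to 87 mm and grips with 3 to 60 N. Pads are 19 mm wide; open, the fingers measure 117 mm over their backs; the gripper's body (75 mm by 190 mm) begins 51 mm behind the grasp point.
Start: joints at [-1.277, 0.332, -0.065, 1.46, 0.022, 1.35, -0.088], TCP at [0.195, 0.594, 0.223] pointing down, gripper open.
Joint ranges: [-2.6, 2.6], [-0.5, 2.12], [-1.47, 1.34], [0.16, 2.42], [-1.27, 4.41], [0.06, 2.06], [-2.6, 2.6]. Speed limits (rad/s): [2.22, 2.22, 2.79, 2.79, 3.14, 3.14, 3.14].

### API

Orientations are given as a unit quaternion [x, y, z, w].
In Python, from bench import r, camera, close_job gives the robot as it stands. The module is installed in compiled form; this text tells all that it offers.
- The arm moves only by the shell command python3 -m crank 'ROWS' [FORCE]. ROWS is JSON, a list of rows, each an object of numbers: "x", "y", "z": the shift along the tool's x, y, z scaled (see below); "ax", "ay", "az": the turn, a rotation vector about the tool's x, y, z scaled (see below); "claw": the closure, from -1 (fully open) to 1 (shut), so that 0 is half open. A call has exactly 5 rows; each row is the pose to reach, as a shift and turn from the pose commanded when the call began, along the tool's axes at that moment; what a row does not reach only later rows make up. The controller multiplies each number of a shift by 1 m and each number of a turn by 2 rad. A row lasts 1/12 s, in which the tool goes at most 41.7 mm and 7.16 degrees, less where a joint would pass 70% of its speed; a pose out of reach is approached as far as the arm can. A call with a number of a shift or a turn outside -1 to 1 is refused whole. A call with a gripper value outside its range is refused whole. The fingers move at their own pace and stop on an object; FORCE is the grip in N (left out, the last holds). Time passes only in rows, so rows that repeat a pose let the fingers close, or fill a call up. It gives the time, the measured TCP pose, the force and the opening at its end, in the units of the state.
- r.read_state(): the state, without advancing time (a new reading comes with each control period).
- camera(name): name is "scene" or "top" or "wrist"; returns a dict with "color" (420x560x3 uint8, blue, green, red), "fx", "fy", "cx", "cy" (pixels), "eye" and "orientation" of the camera in the world. Camera axes: x right, y down, z forward; pixel columns grow to the right and rows downward; lengths in m; the calibration is good to about 2 mm. A picture is of the moment at which its call begins. There is no depth.
- close_job(): hands the job in, once; it reports no verdict.
The state is a dict: "time": time; "joint_positions": joint angles; "joint_vel": joint speeds; "joint_torque": joint torques, N m; "ee_pos": TCP position; "eef_rot": TCP orientation; "ft_force": force on the tool from outside, world axes, zero at the start; "torque": the same for the moment, N m; "width": finger opening in m.
Only numpy, scipy, OpenCV 4.12 (cv2) and the standard library are available. Lean on these libraries where they do the work, as an engineer would, in place of code of your own. Each camera call takes 0.05 s, during which the arm holds its last target. There are 200 camera calls.

## Working session

There is one attempt and no reset: what is moved stays moved. The work goes in short steps, Python scripts to look and compute and a shell command to move; the robot and the scene stay as the last step left them, time stands still between calls to the robot, and variables do not carry over. Pictures are saved under pics/ and viewed, about 8 in all and at most 12, crops included, and the job is handed in when it is done.

```bash
mkdir -p pics
cat > h.py <<'E'
import numpy as np, cv2
from scipy.spatial.transform import Rotation as R
from bench import r, camera, close_job
def snap(n,f):
    c=camera(n); cv2.imwrite('pics/'+f+'.png',c['color']); np.save('pics/'+f+'.npy',c,allow_pickle=True); return c
def load(f): return np.load('pics/'+f+'.npy',allow_pickle=True).item()
def ray(c,u,v):
    d=R.from_quat(c['orientation']).apply([(u-c['cx'])/c['fx'],(v-c['cy'])/c['fy'],1]); return np.array(c['eye']),d/np.linalg.norm(d)
def onz(c,u,v,z):
    e,d=ray(c,u,v); return e+d*(z-e[2])/d[2]
def proj(c,p):
    q=R.from_quat(c['orientation']).inv().apply(np.array(p)-c['eye']); return [c['fx']*q[0]/q[2]+c['cx'],c['fy']*q[1]/q[2]+c['cy']]
def two(c1,p1,c2,p2):
    e1,d1=ray(c1,*p1);e2,d2=ray(c2,*p2)
    t=np.linalg.lstsq(np.c_[d1,-d2],e2-e1,rcond=None)[0]
    a=e1+d1*t[0];b=e2+d2*t[1]; return (a+b)/2,np.linalg.norm(a-b)
E
python3 - <<'E'
from h import *
np.set_printoptions(precision=4,suppress=True)
a=snap('scene','s0');b=snap('top','t0')
for c in(a,b):print({k:c[k] for k in c if k!='color'})
print(r.read_state(),r.tcp_to_grasp)
E
```

```text
{'fx': 446.43987824586293, 'fy': 446.43987824586293, 'cx': 285.70716522937755, 'cy': 204.70976421507424, 'eye': array([ 0.2598, -0.6069,  0.718 ]), 'orientation': array([ 0.8828, -0.2352,  0.0972, -0.3948])}
{'fx': 411.2879990832608, 'fy': 411.2879990832608, 'cx': 287.6237988308168, 'cy': 214.01001896170416, 'eye': array([0.3865, 0.0012, 1.1204]), 'orientation': array([-0.6936,  0.7135, -0.0658,  0.0743])}
{'time': 0.1, 'joint_positions': array([-1.2766,  0.3328, -0.0647,  1.4608,  0.0216,  1.3499, -0.0885]), 'joint_vel': array([ 0.0016, -0.0011,  0.0006, -0.0023,  0.0004, -0.    ,  0.0001]), 'joint_torque': array([  0.0008, -62.4544,   0.024 , -39.0716,  -0.0616,   0.0365,
         0.    ]), 'ee_pos': array([0.1946, 0.5936, 0.2218]), 'eef_rot': array([ 0.8098,  0.5867, -0.0005,  0.0004]), 'ft_force': array([ 0.0831,  1.1011, -0.3941]), 'torque': array([ 0.0176, -0.0081,  0.0234]), 'width': 0.08694390116426057} -0.0187
```

View pics/s0.png

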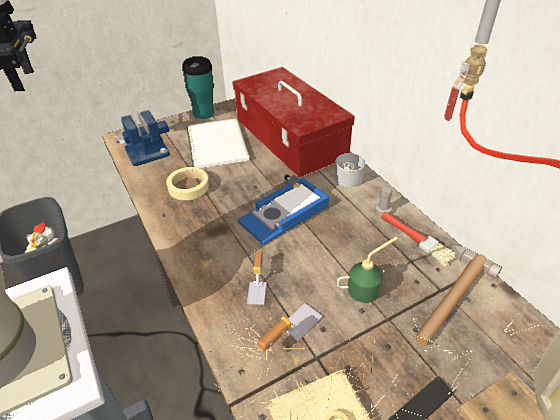

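View pics/t0.png

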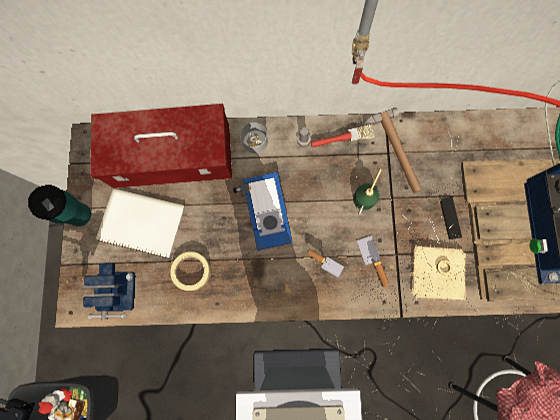

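Two lifters: A has its handle at about (316,254) and blade at (332,267) in top, or (257,275) in scene. B has its blade at (366,243) and handle at (378,275) in top, or (290,327) in scene. B looks larger, so I'll enlarge and measure both.

Run:
```python
from h import *
a=load('s0')['color'];b=load('t0')['color']
cv2.imwrite('pics/c1.png',cv2.resize(b[165:295,230:400],None,fx=4.6,fy=4.6,interpolation=cv2.INTER_CUBIC))
cv2.imwrite('pics/c2.png',cv2.resize(a[170:360,225:345],None,fx=3.1,fy=3.1,interpolation=cv2.INTER_CUBIC))
```

```text
(no output)
```

View pics/c1.png

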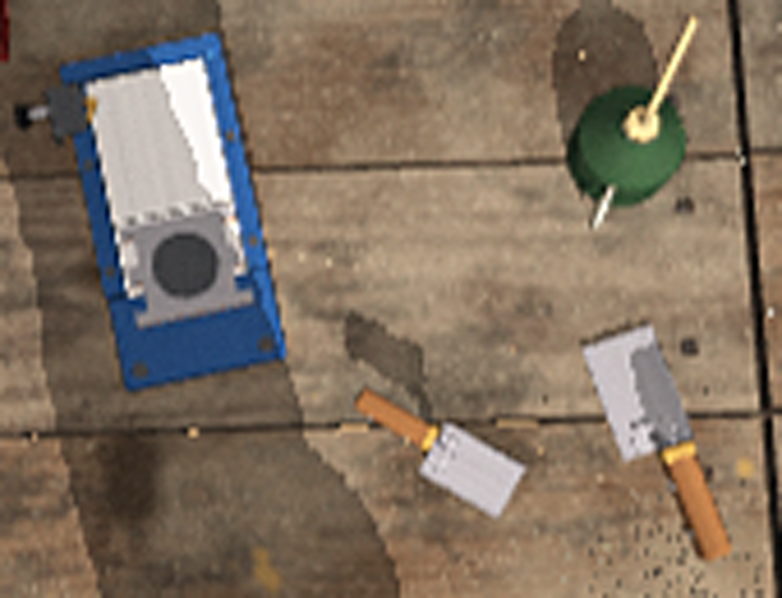

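View pics/c2.png

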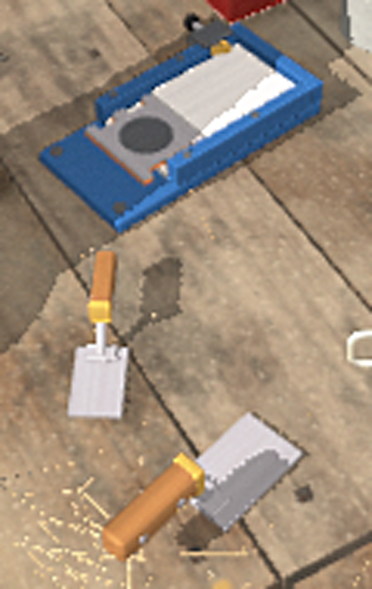

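Crop: B (blade centre about (366,243) in top) is clearly the larger of the two, with its handle at (382,274) pointing towards the robot. The pad is bare side up with its dark mark, and the nest's tongue is upper left. Now the measurements.

Run:
```python
from h import *
np.set_printoptions(precision=4,suppress=True)
a=load('s0');b=load('t0')
T=lambda x,y:((x+.5)/4.6+229.5,(y+.5)/4.6+164.5)
S=lambda x,y:((x+.5)/3.1+224.5,(y+.5)/3.1+169.5)
for n,s,t in [('apronL',(42,157),(130,388)),('apronR',(118,228),(285,355)),('farR',(322,80),(218,35)),('bladeTipR',(303,455),(655,325)),('bladeTipL',(250,412),(583,348)),('handle front top',(190,468),(680,453)),('handle rear',(118,545),(716,552)),
 ('smalltipA',(68,413),(497,517)),('smalltipB',(123,417),(525,467)),('padmark',(147,135),(186,265)),('padnearL',(90,128),(138,322)),('padnearR',(150,182),(254,297))]:
    print(n,*two(a,S(*s),b,T(*t)))
print('z=2.5 tips',onz(b,*T(655,325),.0025),onz(b,*T(583,348),.0025),onz(b,*T(628,460),.0025))
print('handle rear/front z50',onz(b,*T(716,552),.05),onz(b,*T(680,453),.05))
print('apron z12',onz(b,*T(130,388),.012),onz(b,*T(285,355),.012),'far z32',onz(b,*T(62,70),.032),onz(b,*T(218,35),.032))
# orange handle mask
hsv=cv2.cvtColor(b['color'],cv2.COLOR_BGR2HSV); m=cv2.inRange(hsv,(8,140,110),(18,255,255))
n,l,st,ce=cv2.connectedComponentsWithStats(m)
for i in range(1,n):
    if st[i,4]>30:
        ys,xs=np.where(l==i); print(st[i],ce[i],onz(b,*ce[i],.052),cv2.minAreaRect(np.c_[xs,ys].astype(np.float32)))
```

```text
apronL [0.5178 0.0948 0.006 ] 0.0030880543981647345
apronR [0.5343 0.0027 0.0056] 0.001946855385523053
farR [0.7254 0.0368 0.0335] 0.003989211621674157
bladeTipR [ 0.5461 -0.2176  0.0034] 0.0017134219585151285
bladeTipL [ 0.5343 -0.1744  0.0027] 0.0030165077094530235
handle front top [ 0.4674 -0.218   0.0493] 0.003367390952751875
handle rear [ 0.4124 -0.2358  0.0413] 0.0034674377271071946
smalltipA [ 0.4364 -0.1183  0.0024] 0.0025785022138987692
smalltipB [ 0.4652 -0.1365  0.    ] 0.0028138027532646254
padmark [0.5876 0.0592 0.0239] 0.0034120801807249294
padnearL [0.5549 0.088  0.0232] 0.003938816649491305
padnearR [0.5684 0.0197 0.0191] 0.003886412087531545
z=2.5 tips [ 0.5454 -0.2175  0.0025] [ 0.5329 -0.1739  0.0025] [ 0.4661 -0.1963  0.0025]
handle rear/front z50 [ 0.4105 -0.2334  0.05  ] [ 0.4658 -0.2173  0.05  ]
apron z12 [0.5156 0.0947 0.012 ] [0.5325 0.003  0.012 ] far z32 [0.7051 0.1313 0.032 ] [0.724  0.0376 0.032 ]
[382 120  34  72 110] [397.4091 153.5455] [ 0.7604 -0.2917  0.052 ] ((398.4247131347656, 155.53424072265625), (78.2915267944336, 1.8207331895828247), 65.55604553222656)
[307 250  19  13  83] [315.2771 255.3012] [ 0.4902 -0.0576  0.052 ] ((315.73529052734375, 255.44119262695312), (18.521846771240234, 5.830951690673828), 30.963754653930664)
[375 264  14  23 145] [381.731  274.6897] [ 0.4357 -0.2258  0.052 ] ((381.74139404296875, 274.60345458984375), (23.211917877197266, 6.127945899963379), 68.19859313964844)
[ 65 407   9  11  31] [ 70.1613 412.5161] [0.1248 0.5534 0.052 ] ((69.30000305175781, 411.6000061035156), (6.640782833099365, 10.435514450073242), 18.434947967529297)
```

```bash
cat >> h.py <<'E'
def goal(p,yaw,pitch=0,flip=True):
    """rows' numbers for TCP at p, lifter yaw/pitch(tip up) in deg"""
    s=r.read_state(); lr=R.from_euler('ZY',[yaw,-pitch],degrees=True).as_matrix()
    k=-1 if flip else 1
    Rt=R.from_matrix(np.c_[k*lr[:,1],k*lr[:,0],-lr[:,2]]); Rc=R.from_quat(s['eef_rot'])
    return np.round(np.r_[Rc.inv().apply(np.array(p)-s['ee_pos']),(Rc.inv()*Rt).as_rotvec()/2],4)
E
R1='"claw":-1}'
python3 -m crank '[{"x":-0.082,"y":0.18,"z":0,"az":0.305,"claw":-1},{"x":-0.082,"y":0.18,"z":0,"az":0.305,"claw":-1},{"x":-0.082,"y":0.18,"z":0,"az":0.305,"claw":-1},{"x":-0.082,"y":0.18,"z":0,"az":0.305,"claw":-1},{"x":-0.082,"y":0.18,"z":0,"az":0.305,"claw":-1}]'
python3 -m crank '[{"x":-0.015,"y":0.2,"z":0,"az":0.305,"claw":-1},{"x":-0.015,"y":0.2,"z":0,"az":0.305,"claw":-1},{"x":-0.015,"y":0.2,"z":0,"az":0.305,"claw":-1},{"x":-0.015,"y":0.2,"z":0,"az":0.305,"claw":-1},{"x":-0.015,"y":0.2,"z":0,"az":0.305,"claw":-1}]'
python3 -c "
from h import *
print(goal([.48,.09,.22],57),r.read_state()['joint_positions'])"
```

```text
[-3.896e-01  4.281e-01  2.400e-03  6.000e-04  4.000e-04  9.150e-01] [-1.27662163  0.33280522 -0.06466382  1.46084743  0.02160221  1.34990354
 -0.08849355]schema error: expected keys x, y, z, ax, ay, az, claw
schema error: expected keys x, y, z, ax, ay, az, claw
```

```bash
python3 -m crank '[{"x":-0.082,"y":0.18,"z":0,"ax":0,"ay":0,"az":0.305,"claw":-1},{"x":-0.082,"y":0.18,"z":0,"ax":0,"ay":0,"az":0.305,"claw":-1},{"x":-0.082,"y":0.18,"z":0,"ax":0,"ay":0,"az":0.305,"claw":-1},{"x":-0.082,"y":0.18,"z":0,"ax":0,"ay":0,"az":0.305,"claw":-1},{"x":-0.082,"y":0.18,"z":0,"ax":0,"ay":0,"az":0.305,"claw":-1}]'
python3 -m crank '[{"x":-0.015,"y":0.2,"z":0,"ax":0,"ay":0,"az":0.305,"claw":-1},{"x":-0.015,"y":0.2,"z":0,"ax":0,"ay":0,"az":0.305,"claw":-1},{"x":-0.015,"y":0.2,"z":0,"ax":0,"ay":0,"az":0.305,"claw":-1},{"x":-0.015,"y":0.2,"z":0,"ax":0,"ay":0,"az":0.305,"claw":-1},{"x":-0.015,"y":0.2,"z":0,"ax":0,"ay":0,"az":0.305,"claw":-1}]'
python3 -c "
from h import *
print(goal([.48,.09,.22],57),r.read_state()['joint_positions'])"
```

```text
time: 0.52
ee_pos: [0.343, 0.4568, 0.2224]
eef_rot: [0.95, 0.312, 0.0, 0.0]
ft_force: [1.1, -0.5, -0.9]
width: 0.0874
time: 0.93
ee_pos: [0.4496, 0.2877, 0.2225]
eef_rot: [1.0, 0.013, 0.0, 0.0]
ft_force: [0.3, 0.8, 0.2]
width: 0.0873
[ 2.530e-02  1.985e-01  2.600e-03  2.000e-04 -1.000e-04  3.008e-01] [-0.9236705   0.12610493  0.2941044   1.71818054 -0.03747764  1.30300157
 -0.59625786]
```

Tracking is good. Next I continue to a point above the lifter.

```bash
python3 -m crank '[{"x":0.025,"y":0.2,"z":0,"ax":0,"ay":0,"az":0.3,"claw":-1},{"x":0.025,"y":0.2,"z":0,"ax":0,"ay":0,"az":0.3,"claw":-1},{"x":0.025,"y":0.2,"z":0,"ax":0,"ay":0,"az":0.3,"claw":-1},{"x":0.025,"y":0.2,"z":0,"ax":0,"ay":0,"az":0.3,"claw":-1},{"x":0.025,"y":0.2,"z":0,"ax":0,"ay":0,"az":0.3,"claw":-1}]'
python3 -m crank '[{"x":0.083,"y":0.173,"z":0,"ax":0,"ay":0,"az":0.305,"claw":-1},{"x":0.083,"y":0.173,"z":0,"ax":0,"ay":0,"az":0.305,"claw":-1},{"x":0.083,"y":0.173,"z":0,"ax":0,"ay":0,"az":0.305,"claw":-1},{"x":0.083,"y":0.173,"z":0,"ax":0,"ay":0,"az":0.305,"claw":-1},{"x":0.083,"y":0.173,"z":0,"ax":0,"ay":0,"az":0.305,"claw":-1}]'
python3 -c "
from h import *
print(goal([.444,-.2244,.16],16.5),r.read_state()['joint_positions'])
c=snap('wrist','w0');print({k:c[k] for k in c if k!='color'})"
```

```text
time: 1.35
ee_pos: [0.4799, 0.0888, 0.2224]
eef_rot: [0.959, -0.283, -0.0, -0.0]
ft_force: [3.1, 0.2, 0.4]
width: 0.0869
time: 1.77
ee_pos: [0.4561, -0.103, 0.2226]
eef_rot: [0.829, -0.559, 0.0, -0.0]
ft_force: [0.4, 0.4, -0.0]
width: 0.0868
[ 1.08e-01  5.67e-02  6.26e-02 -1.00e-04 -0.00e+00  4.82e-02] [-0.5497555  -0.05951317  0.65995416  1.88801962  0.03779793  1.30059746
 -1.08711477]
{'fx': 317.27814978727787, 'fy': 317.27814978727787, 'cx': 278.09122017818225, 'cy': 206.7801888065366, 'eye': array([ 0.51853943, -0.07640177,  0.38517742]), 'orientation': array([ 0.8223441 , -0.55415727, -0.07127465,  0.10760958])}
```

```bash
python3 -m crank '[{"x":0.108,"y":0.057,"z":0.06,"ax":0,"ay":0,"az":0.048,"claw":-1},{"x":0.108,"y":0.057,"z":0.06,"ax":0,"ay":0,"az":0.048,"claw":-1},{"x":0.108,"y":0.057,"z":0.06,"ax":0,"ay":0,"az":0.048,"claw":-1},{"x":0.108,"y":0.057,"z":0.06,"ax":0,"ay":0,"az":0.048,"claw":-1},{"x":0.108,"y":0.057,"z":0.06,"ax":0,"ay":0,"az":0.048,"claw":-1}]'
python3 -c "
from h import *
print(goal([.444,-.2244,.023],16.5))
c=snap('wrist','w1');print(proj(c,[.444,-.2244,.052]),proj(c,[.540,-.196,.0025]))"
```

```text
time: 2.23
ee_pos: [0.4442, -0.2231, 0.161]
eef_rot: [0.803, -0.596, -0.001, 0.001]
ft_force: [0.2, 0.9, -0.2]
width: 0.0869
[1.20e-03 1.00e-04 1.38e-01 1.60e-03 0.00e+00 2.80e-03]
[np.float64(279.92134484453084), np.float64(202.55808426665675)] [np.float64(280.3858707393264), np.float64(87.76106366336562)]
```

View pics/w1.png

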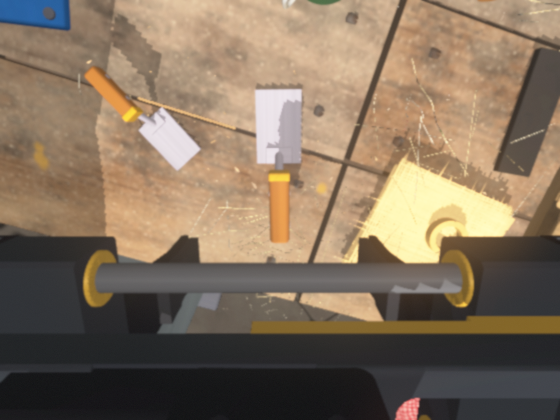

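The wrist view shows the larger lifter upright in the image: blade tip at (278,89) and handle from (279,175) to (280,242). That matches my projection to within 2 px, so I descend and grip.

```bash
python3 -m crank '[{"x":0.001,"y":0,"z":0.04,"ax":0.0016,"ay":0,"az":0.003,"claw":-1},{"x":0.001,"y":0,"z":0.08,"ax":0.0016,"ay":0,"az":0.003,"claw":-1},{"x":0.001,"y":0,"z":0.115,"ax":0.0016,"ay":0,"az":0.003,"claw":-1},{"x":0.001,"y":0,"z":0.135,"ax":0.0016,"ay":0,"az":0.003,"claw":-1},{"x":0.001,"y":0,"z":0.137,"ax":0.0016,"ay":0,"az":0.003,"claw":-1}]'
python3 -m crank '[{"x":0,"y":0,"z":0,"ax":0,"ay":0,"az":0,"claw":1},{"x":0,"y":0,"z":0,"ax":0,"ay":0,"az":0,"claw":1},{"x":0,"y":0,"z":0,"ax":0,"ay":0,"az":0,"claw":1},{"x":0,"y":0,"z":0,"ax":0,"ay":0,"az":0,"claw":1},{"x":0,"y":0,"z":0,"ax":0,"ay":0,"az":0,"claw":1}]' 60
python3 -m crank '[{"x":0,"y":0,"z":0,"ax":0,"ay":0,"az":0,"claw":1},{"x":0,"y":0,"z":0,"ax":0,"ay":0,"az":0,"claw":1},{"x":0,"y":0,"z":-0.03,"ax":0,"ay":0,"az":0,"claw":1},{"x":0,"y":0,"z":-0.06,"ax":0,"ay":0,"az":0,"claw":1},{"x":0,"y":0,"z":-0.06,"ax":0,"ay":0,"az":0,"claw":1}]'
python3 -c "
from h import *
print(goal([.444,-.2244,.085],16.5))"
```

```text
time: 2.7
ee_pos: [0.4449, -0.2184, 0.0223]
eef_rot: [0.803, -0.595, -0.002, -0.0]
ft_force: [-0.5, -0.0, -0.0]
width: 0.0869
time: 3.12
ee_pos: [0.4475, -0.2211, 0.0266]
eef_rot: [0.803, -0.596, 0.002, -0.002]
ft_force: [-0.3, 0.3, 0.1]
width: 0.0612
time: 3.53
ee_pos: [0.4487, -0.2227, 0.09]
eef_rot: [0.802, -0.597, 0.004, -0.003]
ft_force: [0.9, -0.3, 0.5]
width: 0.0285
[ 0.0003  0.005   0.005  -0.0043 -0.0014  0.0019]
```

The fingers hadn't finished closing before the lift, so nothing is gripped. I reopen partly, go back down and wait for the grip.

```bash
python3 -m crank '[{"x":0,"y":-0.005,"z":0.005,"ax":-0.004,"ay":-0.0014,"az":0.002,"claw":-0.3},{"x":0,"y":-0.005,"z":0.005,"ax":-0.004,"ay":-0.0014,"az":0.002,"claw":-0.3},{"x":0,"y":-0.005,"z":0.005,"ax":-0.004,"ay":-0.0014,"az":0.002,"claw":-0.3},{"x":0,"y":-0.005,"z":0.005,"ax":-0.004,"ay":-0.0014,"az":0.002,"claw":-0.3},{"x":0,"y":-0.005,"z":0.005,"ax":-0.004,"ay":-0.0014,"az":0.002,"claw":-0.3}]'
python3 -c "
from h import *
print(goal([.444,-.2244,.023],16.5))
c=snap('wrist','w2')
b=c['color'];cv2.imwrite('pics/w2.png',b[0:300])
hsv=cv2.cvtColor(b,cv2.COLOR_BGR2HSV); m=cv2.inRange(hsv,(8,140,90),(18,255,255))
n,l,st,ce=cv2.connectedComponentsWithStats(m)
for i in range(1,n):
    if st[i,4]>200:
        ys,xs=np.where(l==i); print(st[i],ce[i],onz(c,*ce[i],.05),cv2.minAreaRect(np.c_[xs,ys].astype(np.float32)))
"
```

```text
time: 3.95
ee_pos: [0.4507, -0.2199, 0.0803]
eef_rot: [0.801, -0.598, -0.003, 0.001]
ft_force: [-0.6, -1.1, -0.6]
width: 0.0526
[0.0025 0.0074 0.0574 0.0027 0.0015 0.0002]
[   9   58   81   68 1974] [44.29635258 89.87132725] [ 0.49471127 -0.06657137  0.05      ] ((47.467437744140625, 92.08125305175781), (89.99376678466797, 26.882307052612305), 44.45433807373047)
[ 268  216   27   47 1221] [281.38656839 238.87960688] [ 0.44646972 -0.22269089  0.05      ] ((281.0, 239.0), (46.0, 26.0), 90.0)
```

View pics/w2.png

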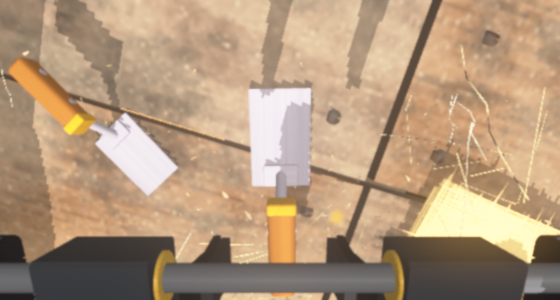

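The lifter is undisturbed, with its blade tip at (280,89) and handle at (281,239). I'll correct (I typed the y sign wrong), descend, close and wait.

```bash
python3 -m crank '[{"x":0.0025,"y":0.0075,"z":0.02,"ax":0.003,"ay":0.0015,"az":0,"claw":-0.3},{"x":0.0025,"y":0.0075,"z":0.045,"ax":0.003,"ay":0.0015,"az":0,"claw":-0.3},{"x":0.0025,"y":0.0075,"z":0.057,"ax":0.003,"ay":0.0015,"az":0,"claw":-0.3},{"x":0.0025,"y":0.0075,"z":0.057,"ax":0.003,"ay":0.0015,"az":0,"claw":0.3},{"x":0.0025,"y":0.0075,"z":0.057,"ax":0.003,"ay":0.0015,"az":0,"claw":1}]'
python3 -m crank '[{"x":0,"y":0,"z":0,"ax":0,"ay":0,"az":0,"claw":1},{"x":0,"y":0,"z":0,"ax":0,"ay":0,"az":0,"claw":1},{"x":0,"y":0,"z":0,"ax":0,"ay":0,"az":0,"claw":1},{"x":0,"y":0,"z":0,"ax":0,"ay":0,"az":0,"claw":1},{"x":0,"y":0,"z":0,"ax":0,"ay":0,"az":0,"claw":1}]' 60
python3 -m crank '[{"x":0,"y":0,"z":0,"ax":0,"ay":0,"az":0,"claw":1},{"x":0,"y":0,"z":0,"ax":0,"ay":0,"az":0,"claw":1},{"x":0,"y":0,"z":0,"ax":0,"ay":0,"az":0,"claw":1},{"x":0,"y":0,"z":0,"ax":0,"ay":0,"az":0,"claw":1},{"x":0,"y":0,"z":0,"ax":0,"ay":0,"az":0,"claw":1}]' 60
python3 -c "
from h import *
print(goal([.444,-.2244,.023],16.5),r.read_state())"
```

```text
time: 4.42
ee_pos: [0.4441, -0.2243, 0.0236]
eef_rot: [0.801, -0.598, -0.0, 0.0]
ft_force: [0.2, -0.1, 0.3]
width: 0.0497
time: 4.83
ee_pos: [0.4447, -0.2242, 0.024]
eef_rot: [0.802, -0.598, 0.001, -0.001]
ft_force: [-1.0, 1.4, 0.5]
width: 0.0179
time: 5.25
ee_pos: [0.4446, -0.2243, 0.0238]
eef_rot: [0.801, -0.598, 0.001, -0.001]
ft_force: [-0.7, 0.3, 5.8]
width: 0.0169
[-0.      0.0006  0.0008 -0.0008 -0.0001  0.0004] {'time': 5.25, 'joint_positions': array([-0.29370339,  0.34106826,  0.76569176,  2.03044524, -0.3059826 ,
        0.88278589, -0.64199745]), 'joint_vel': array([ 0.00156493,  0.00029007, -0.00059178, -0.00190686, -0.0016619 ,
       -0.00090817, -0.00117103]), 'joint_torque': array([ 2.49040488e-02, -3.85576701e+01,  8.47847611e+00, -2.83041430e+01,
       -1.34552928e-02, -4.20377115e-01, -3.16181060e-03]), 'ee_pos': array([ 0.44455777, -0.22426477,  0.02376373]), 'eef_rot': array([ 8.01477293e-01, -5.98024704e-01,  5.24871698e-04, -5.71039578e-04]), 'ft_force': array([-0.66213229,  0.29938162,  5.82708974]), 'torque': array([0.10081061, 0.24698445, 0.01421389]), 'width': 0.016949841977926663}
```

```bash
python3 -m crank '[{"x":0,"y":0,"z":-0.03,"ax":0,"ay":0,"az":0,"claw":1},{"x":0,"y":0,"z":-0.06,"ax":0,"ay":0,"az":0,"claw":1},{"x":0,"y":0,"z":-0.09,"ax":0,"ay":0,"az":0,"claw":1},{"x":0,"y":0,"z":-0.09,"ax":0,"ay":0,"az":0,"claw":1},{"x":0,"y":0,"z":-0.09,"ax":0,"ay":0,"az":0,"claw":1}]'
python3 -c "
from h import *
print(goal([.44,-.09,.11],13),goal([.436,.0325,.11],10.6), r.read_state()['width'])"
```

```text
time: 5.67
ee_pos: [0.4451, -0.2242, 0.1145]
eef_rot: [0.802, -0.598, 0.001, -0.001]
ft_force: [0.3, 0.3, -1.8]
width: 0.0175
[-0.1301 -0.0333  0.0046 -0.002  -0.0003  0.0312] [-2.486e-01 -6.450e-02  4.600e-03 -2.000e-03 -2.000e-04  5.210e-02] 0.017489044160571725
```

```bash
python3 -m crank '[{"x":-0.035,"y":-0.009,"z":0,"ax":0,"ay":0,"az":0.01,"claw":1},{"x":-0.07,"y":-0.018,"z":0,"ax":0,"ay":0,"az":0.02,"claw":1},{"x":-0.105,"y":-0.027,"z":0,"ax":0,"ay":0,"az":0.03,"claw":1},{"x":-0.14,"y":-0.036,"z":0,"ax":0,"ay":0,"az":0.04,"claw":1},{"x":-0.16,"y":-0.042,"z":0,"ax":0,"ay":0,"az":0.05,"claw":1}]'
python3 -m crank '[{"x":-0.03,"y":-0.006,"z":0,"ax":0,"ay":0,"az":0,"claw":1},{"x":-0.06,"y":-0.012,"z":0,"ax":0,"ay":0,"az":0,"claw":1},{"x":-0.08,"y":-0.018,"z":0,"ax":0,"ay":0,"az":0,"claw":1},{"x":-0.088,"y":-0.02,"z":0,"ax":0,"ay":0,"az":0,"claw":1},{"x":-0.088,"y":-0.02,"z":0,"ax":0,"ay":0,"az":0,"claw":1}]'
python3 -c "
from h import *
print(goal([.436,.0325,.11],10.6))
c=snap('wrist','w3');snap('top','t1')
N=lambda x,y,z:np.array([.618+x*.983-y*.184,.0665+x*.184+y*.983,z])
print([proj(c,N(-.098,.049,.012)),proj(c,N(-.098,-.049,.012)),proj(c,N(-.031,0,.024))])
"
```

```text
time: 6.08
ee_pos: [0.4374, -0.055, 0.1121]
eef_rot: [0.771, -0.636, -0.001, 0.0]
ft_force: [0.0, 0.1, -1.2]
width: 0.0173
time: 6.5
ee_pos: [0.4413, 0.0329, 0.1124]
eef_rot: [0.772, -0.636, -0.0, 0.0]
ft_force: [-0.3, 0.4, -2.1]
width: 0.0177
[-0.0006  0.0052  0.0024  0.0005 -0.0002  0.0036]
[[np.float64(216.42362386763992), np.float64(103.67434070117898)], [np.float64(340.53735795121503), np.float64(104.7090263060171)], [np.float64(279.38509659099), np.float64(2.615534074468485)]]
```

View pics/w3.png

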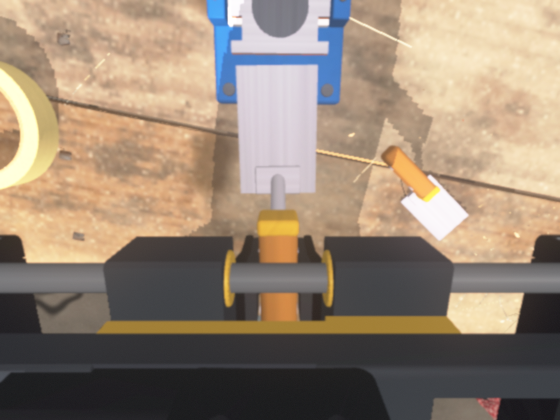

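The blade tip edge is at (238–317,66) and the apron corners at (217,103) and (340,103), as predicted. The pad's near edge is at row 53, columns 232–330. Next I convert these to nest coordinates.

Run:
```python
from h import *
np.set_printoptions(precision=4,suppress=True)
c=load('w3')
def n(p): d=p-np.array([.618,.0665,0]); return np.array([d[0]*.983+d[1]*.184,-d[0]*.184+d[1]*.983,d[2]])
for q,z in [((238,66),.091),((317,66),.091),((240,192),.091),((315,192),.091),((217,103),.012),((340,103),.012),((232,53),.024),((330,53),.024)]: print(q,n(onz(c,*q,z)))
print('tcp',n(r.read_state()['ee_pos']))
# edges profile down column 250/310 for pad near edge
for u in(246,281,315): print(u,c['color'][40:72,u].mean(1).astype(int))
```

```text
(238, 66) [-0.0829  0.0222  0.091 ]
(317, 66) [-0.0825 -0.0202  0.091 ]
(240, 192) [-0.152   0.0227  0.091 ]
(315, 192) [-0.1516 -0.0217  0.091 ]
(217, 103) [-0.0975  0.0485  0.012 ]
(340, 103) [-0.0967 -0.0485  0.012 ]
(232, 53) [-0.0636  0.0341  0.024 ]
(330, 53) [-0.063 -0.037  0.024]
tcp [-0.1801 -0.0032  0.1128]
246 [222 222 223 224 224 223 222 220 220 220 219 214 185 149 133 134 135 135
 135 135 135 135 135 136 150 185 211 219 220 221 220 220]
281 [224 224 225 227 226 225 224 223 222 222 222 220 211 169 135 137 138 137
 137 137 137 137 137 139 160 202 221 223 223 223 224 223]
315 [223 222 223 225 226 225 224 222 221 220 220 219 211 177 144 138 137 136
 135 135 136 136 135 144 172 202 214 216 216 216 216 215]
```

Run:
```python
from h import *
c=load('w3');b=c['color'].astype(float)
from numpy import abs
hsv=cv2.cvtColor(c['color'],cv2.COLOR_BGR2HSV)
for v in (70,80,90,98,110,125,140,155,170,182,188):
    g=b[v-1:v+2].mean(0).mean(1); d=np.gradient(g)
    L=slice(228,250);Rr=slice(306,328)
    wl=np.clip(d[L],0,None);wr=np.clip(-d[Rr],0,None)
    l=228+np.argmax(wl);q=306+np.argmax(wr)
    f=lambda a,p:(np.arange(p-2,p+3)*a[p-2:p+3]).sum()/a[p-2:p+3].sum()
    l=f(np.clip(d,0,None),l);q=f(np.clip(-d,0,None),q)
    p,e=R.from_quat(c['orientation']).as_matrix(),0
    z=c['fx']*.044/(q-l); ry=((l+q)/2-c['cx'])/c['fx']; 
    P=np.array(c['eye'])+z*(p@np.array([ry,(v-c['cy'])/c['fy'],1]))
    print(v,round(l,2),round(q,2),round(q-l,2),'top z',P[2].round(4))
```

```text
70 235.39 317.35 81.96 top z 0.0915
80 235.81 317.28 81.46 top z 0.0917
90 236.09 317.14 81.05 top z 0.0922
98 236.39 316.79 80.39 top z 0.0918
110 237.09 316.37 79.29 top z 0.091
125 237.71 316.19 78.48 top z 0.0912
140 238.1 316.02 77.92 top z 0.0921
155 238.78 315.78 77.0 top z 0.0921
170 239.35 315.27 75.93 top z 0.0918
182 239.96 314.99 75.03 top z 0.0914
188 239.97 315.04 75.07 top z 0.0924
```

Subpixel blade width gives a flat blade with its top at z=0.0917 (expected 0.0911). Now I lower to just above apron height, in front of the pad.

```bash
python3 -m crank '[{"x":0.0015,"y":0,"z":0.03,"ax":0,"ay":0,"az":0.003,"claw":1},{"x":0.0015,"y":0,"z":0.055,"ax":0,"ay":0,"az":0.003,"claw":1},{"x":0.0015,"y":0,"z":0.072,"ax":0,"ay":0,"az":0.003,"claw":1},{"x":0.0015,"y":0,"z":0.075,"ax":0,"ay":0,"az":0.003,"claw":1},{"x":0.0015,"y":0,"z":0.075,"ax":0,"ay":0,"az":0.003,"claw":1}]'
python3 -c "
from h import *
c=snap('wrist','w4')
s=r.read_state();d=s['ee_pos']-[.618,.0665,0];print(d[0]*.983+d[1]*.184,-d[0]*.184+d[1]*.983,d[2],s['ft_force'])
print(goal(s['ee_pos'],10.6))
g=c['color'];hs=cv2.cvtColor(g,cv2.COLOR_BGR2HSV)
cv2.imwrite('pics/w4c.png',cv2.resize(g[0:160,190:370],None,fx=4,fy=3.7))
"
```

```text
time: 7.02
ee_pos: [0.4416, 0.0282, 0.0379]
eef_rot: [0.768, -0.64, 0.0, 0.001]
ft_force: [-0.8, -0.1, -1.0]
width: 0.0172
-0.1794976392969502 -0.004936784086520624 0.038857838776174325 [ 0.41613241  0.13193463 -0.44117039]
[ 0.      0.      0.     -0.0003 -0.0003 -0.002 ]
```

View pics/w4c.png

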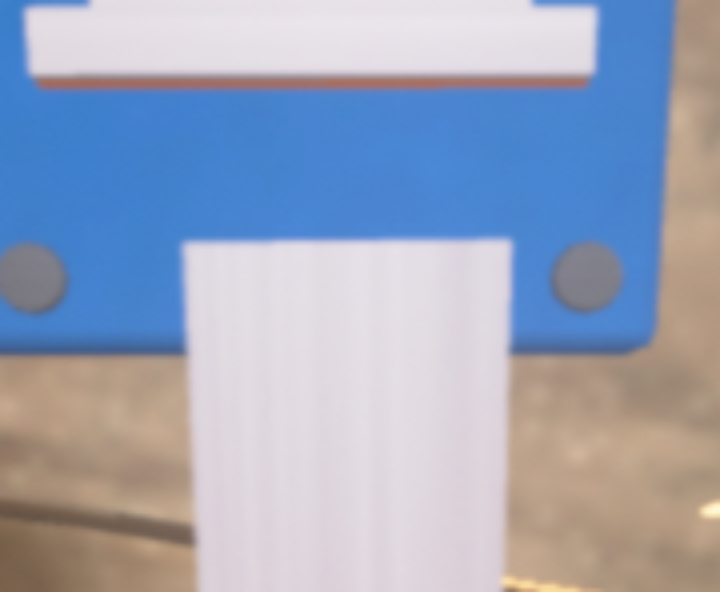

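The blade centre (column 348 in the crop) is about 4.5 mm right of the pad centre (311); the yaw matches. I'll shift left and go down 2 mm.

```bash
python3 -c "
from h import *
c=load('w4');f=lambda x,y:(x/4+190,y/3.7)
a=onz(c,*f(348,240.5),.0176);b=onz(c,*f(311,89),.018);e=onz(c,*f(311,345),.012);h=[onz(c,*f(33,277),.012),onz(c,*f(587,277),.012)];print(a,b,e,'gap',(b-a)@[.983,.184,0],'apron edge to tip',(a-e)@[.983,.184,0],'lat',(b-a)@[-.184,.983,0],'holes',h,np.degrees(np.arctan2(*(h[1]-h[0])[:2])))"
python3 -m crank '[{"x":-0.0045,"y":0,"z":0,"ax":0,"ay":0,"az":-0.002,"claw":1},{"x":-0.0045,"y":0,"z":0.002,"ax":0,"ay":0,"az":-0.002,"claw":1},{"x":-0.0045,"y":0,"z":0.002,"ax":0,"ay":0,"az":-0.002,"claw":1},{"x":-0.0045,"y":0,"z":0.002,"ax":0,"ay":0,"az":-0.002,"claw":1},{"x":-0.0045,"y":0,"z":0.002,"ax":0,"ay":0,"az":-0.002,"claw":1}]'
python3 -c "
from h import *
s=r.read_state();d=s['ee_pos']-[.618,.0665,0];print(d[0]*.983+d[1]*.184,-d[0]*.184+d[1]*.983,d[2],s['ft_force'],goal(s['ee_pos'],10.6))"
```

```text
[0.53738884 0.04666594 0.0176    ] [0.55568057 0.05485181 0.018     ] [0.52292497 0.04930344 0.012     ] gap 0.019486970707653675 apron edge to tip 0.013732690600427724 lat 0.004681039154231546 holes [array([0.52544619, 0.0887446 , 0.012     ]), array([0.5392914 , 0.01338879, 0.012     ])] 169.5890944425495
time: 7.48
ee_pos: [0.4419, 0.0344, 0.0369]
eef_rot: [0.77, -0.638, 0.0, -0.001]
ft_force: [0.0, 0.2, -1.9]
width: 0.0174
-0.17905918619056257 0.0008268140880340891 0.036940360698652266 [ 0.04509649  0.20955335 -1.90615273] [ 0.      0.      0.     -0.0009  0.0001  0.001 ]
```

```bash
python3 -m crank '[{"x":0,"y":-0.01,"z":0,"ax":0,"ay":0,"az":0.001,"claw":1},{"x":0,"y":-0.018,"z":0,"ax":0,"ay":0,"az":0.001,"claw":1},{"x":0,"y":-0.027,"z":0,"ax":0,"ay":0,"az":0.001,"claw":1},{"x":0,"y":-0.035,"z":0,"ax":0,"ay":0,"az":0.001,"claw":1},{"x":0,"y":-0.035,"z":0,"ax":0,"ay":0,"az":0.001,"claw":1}]'
python3 -c "
from h import *
s=r.read_state();d=s['ee_pos']-[.618,.0665,0];print(d[0]*.983+d[1]*.184,-d[0]*.184+d[1]*.983,d[2],s['ft_force'],goal(s['ee_pos'],10.6))
c=snap('wrist','w5');a=snap('scene','s5')
i=cv2.resize(c['color'][0:130,190:370],None,fx=3,fy=3);j=cv2.resize(a['color'][175:265,200:345],(540,335))
cv2.imwrite('pics/w5c.png',np.vstack([i[:260],j]))
"
```

```text
time: 7.9
ee_pos: [0.478, 0.0411, 0.0368]
eef_rot: [0.769, -0.639, 0.001, -0.001]
ft_force: [0.1, -0.0, -1.3]
width: 0.0173
-0.14225346615959109 0.0008044200485969599 0.03675018454624231 [ 0.09865208 -0.04871436 -1.3339462 ] [ 0.      0.      0.     -0.0012 -0.0004  0.0001]
```

View pics/w5c.png

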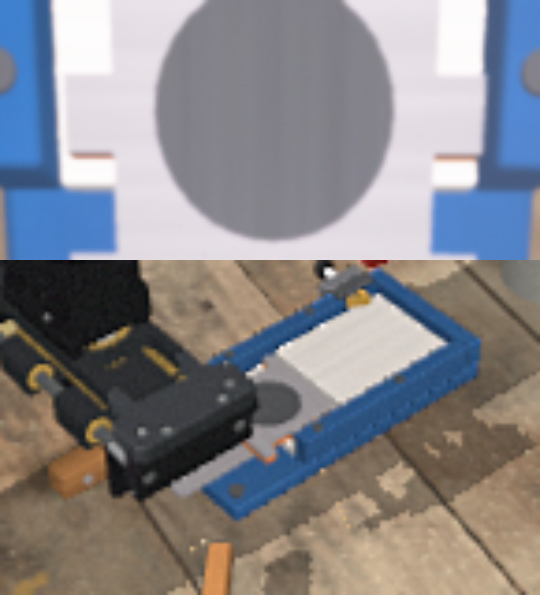

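This crop shows the pad still in place: its middle bar is at rows 73–155 with the mark centred at about (275,120). The lower floor's front edge is at row 187, and the blade is under the near edge with no contact force. I'm planning the tip as an arc about the foot of the step.

```bash
cat >> h.py <<'E'
O=np.array([.618,.0665]);ex=np.array([.983,.184]);ey=np.array([-.184,.983])
def tcp_for(tip,phi,y=.0008):      # tip = blade underside tip (nest x,z); returns world TCP
    f=np.radians(phi);c,s=np.cos(f),np.sin(f);a,b=-.0953,.0238
    x=tip[0]+a*c-b*s; z=tip[1]+a*s+b*c
    return np.r_[O+x*ex+y*ey,z]
def arc(th,phi,d=.044,P=(-.003,.018)):
    t,f=np.radians([th,phi]);C=np.array(P)+d*np.array([-np.cos(t),np.sin(t)])
    return C-.0025*np.array([-np.sin(f),np.cos(f)])
def nest():
    s=r.read_state();d=s['ee_pos'][:2]-O;l=-R.from_quat(s['eef_rot']).as_matrix()[:,1]
    return 'nest x %.4f y %.4f z %.4f pitch %.1f'%(d@ex,d@ey,s['ee_pos'][2],np.degrees(np.arcsin(l[2]))),s['ft_force'].round(1),round(s['width'],4)
E
python3 -c "
from h import *
for th in (0,5,10,15,20,25): print(th,goal(tcp_for(arc(th,.4*th),.4*th),10.6,.4*th))
print(nest())"
```

```text
0 [-0.0002 -0.0018 -0.0029 -0.0003 -0.0003 -0.0002]
5 [-0.0002 -0.0013 -0.0034  0.0172 -0.0003 -0.0002]
10 [-0.0002 -0.0013 -0.0038  0.0346 -0.0003 -0.0002]
15 [-0.0002 -0.0016 -0.0042  0.0521 -0.0003 -0.0002]
20 [-0.0002 -0.0025 -0.0045  0.0695 -0.0003 -0.0002]
25 [-0.0002 -0.0037 -0.0046  0.087  -0.0003 -0.0002]
('nest x -0.1442 y 0.0006 z 0.0364 pitch 0.0', array([-1.2,  0.7, -0.9]), 0.0176)
```

```bash
python3 -m crank '[{"x":0,"y":-0.001,"z":-0.0032,"ax":0.017,"ay":0,"az":0,"claw":1},{"x":0,"y":-0.001,"z":-0.0038,"ax":0.0345,"ay":0,"az":0,"claw":1},{"x":0,"y":-0.0015,"z":-0.0042,"ax":0.052,"ay":0,"az":0,"claw":1},{"x":0,"y":-0.0025,"z":-0.0045,"ax":0.0695,"ay":0,"az":0,"claw":1},{"x":0,"y":-0.0035,"z":-0.0046,"ax":0.087,"ay":0,"az":0,"claw":1}]'
python3 -c "
from h import *
print(nest())
for th in (25,30,36,42,48,54):ph=min(.4*th,24); print(th,goal(tcp_for(arc(th,ph),ph),10.6,ph))
a=snap('scene','s6');b=snap('wrist','w6')
cv2.imwrite('pics/s6c.png',np.vstack([cv2.resize(a['color'][175:265,200:345],(560,348)),b['color'][:240]]))"
```

```text
time: 8.42
ee_pos: [0.4789, 0.0413, 0.0411]
eef_rot: [0.766, -0.636, 0.056, -0.068]
ft_force: [-0.7, -0.0, -1.5]
width: 0.0172
('nest x -0.1413 y 0.0008 z 0.0411 pitch 10.1', array([-0.7, -0. , -1.5]), 0.0172)
25 [-0.     -0.0009  0.0002 -0.0009  0.0001 -0.0002]
30 [-0.     -0.0025  0.0005  0.0166  0.0001 -0.0002]
36 [-0.     -0.005   0.0012  0.0375  0.0001 -0.0002]
42 [-0.     -0.008   0.0023  0.0585  0.0001 -0.0002]
48 [-0.     -0.0114  0.0037  0.0794  0.0001 -0.0002]
54 [-0.000e+00 -1.530e-02  5.600e-03  1.004e-01  1.000e-04 -2.000e-04]
```

View pics/s6c.png

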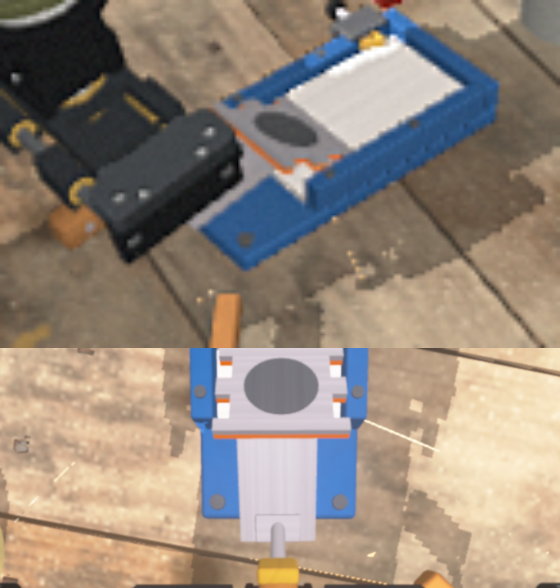

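The pad is tipping squarely on the blade: its near edge is raised and the orange rim shows, at rows 432–437 of the wrist half. I carry on along the arc.

```bash
python3 -m crank '[{"x":0,"y":-0.0025,"z":0.0005,"ax":0.0165,"ay":0,"az":0,"claw":1},{"x":0,"y":-0.005,"z":0.0012,"ax":0.0375,"ay":0,"az":0,"claw":1},{"x":0,"y":-0.008,"z":0.0023,"ax":0.0585,"ay":0,"az":0,"claw":1},{"x":0,"y":-0.0114,"z":0.0037,"ax":0.0795,"ay":0,"az":0,"claw":1},{"x":0,"y":-0.0153,"z":0.0056,"ax":0.1,"ay":0,"az":0,"claw":1}]'
python3 -c "
from h import *
print(nest())
for th in (54,59,64,69,74,79):ph=min(.4*th,25); print(th,goal(tcp_for(arc(th,ph),ph),10.6,ph))
b=snap('wrist','w7')"
```

```text
time: 8.93
ee_pos: [0.4952, 0.0443, 0.0384]
eef_rot: [0.756, -0.628, 0.119, -0.144]
ft_force: [-0.0, 0.1, -1.4]
width: 0.0174
('nest x -0.1248 y 0.0008 z 0.0384 pitch 21.5', array([-0. ,  0.1, -1.4]), 0.0174)
54 [-0.      0.0005 -0.0001  0.0007 -0.     -0.0002]
59 [-0.     -0.0026  0.0024  0.0181 -0.     -0.0002]
64 [-0.     -0.006   0.0043  0.0303 -0.     -0.0002]
69 [-0.     -0.0098  0.0042  0.0303 -0.     -0.0002]
74 [-0.     -0.0137  0.0044  0.0303 -0.     -0.0002]
79 [-0.0001 -0.0175  0.0049  0.0303 -0.     -0.0002]
```

```bash
python3 -m crank '[{"x":0,"y":-0.0026,"z":0.0024,"ax":0.018,"ay":0,"az":0,"claw":1},{"x":0,"y":-0.006,"z":0.0043,"ax":0.03,"ay":0,"az":0,"claw":1},{"x":0,"y":-0.0098,"z":0.0042,"ax":0.03,"ay":0,"az":0,"claw":1},{"x":0,"y":-0.0137,"z":0.0044,"ax":0.03,"ay":0,"az":0,"claw":1},{"x":0,"y":-0.0175,"z":0.0049,"ax":0.03,"ay":0,"az":0,"claw":1}]'
python3 -c "
from h import *
print(nest())
for th in (79,84,89,94,100,106):print(th,goal(tcp_for(arc(th,25),25),10.6,25))
w=snap('wrist','w8');snap('scene','s8')
for f in('w6','w7','w8','s6','s8'):
    c=load(f);h=cv2.cvtColor(c['color'],cv2.COLOR_BGR2HSV);m=cv2.inRange(h,(4,120,90),(16,255,255))
    if f[0]=='w': m[230:]=0
    n,l,st,ce=cv2.connectedComponentsWithStats(m);print(f,[(list(st[i]),ce[i].round()) for i in range(1,n) if st[i,4]>25])"
```

```text
time: 9.4
ee_pos: [0.5138, 0.0478, 0.0408]
eef_rot: [0.751, -0.624, 0.138, -0.166]
ft_force: [-0.7, 0.5, -1.4]
width: 0.0173
('nest x -0.1059 y 0.0008 z 0.0408 pitch 24.9', array([-0.7,  0.5, -1.4]), 0.0173)
79 [ 0.      0.0011  0.0001  0.001  -0.     -0.0001]
84 [ 0.     -0.0026  0.0012  0.001  -0.     -0.0001]
89 [ 0.     -0.0062  0.0026  0.001  -0.     -0.0001]
94 [ 0.     -0.0096  0.0043  0.001  -0.     -0.0001]
100 [ 0.     -0.0135  0.0067  0.001  -0.     -0.0001]
106 [ 0.     -0.0172  0.0096  0.001  -0.     -0.0001]
w6 [([np.int32(220), np.int32(13), np.int32(12), np.int32(4), np.int32(44)], array([226.,  15.])), ([np.int32(330), np.int32(13), np.int32(12), np.int32(4), np.int32(47)], array([336.,  14.])), ([np.int32(217), np.int32(51), np.int32(12), np.int32(4), np.int32(37)], array([222.,  52.])), ([np.int32(333), np.int32(50), np.int32(12), np.int32(5), np.int32(48)], array([339.,  52.])), ([np.int32(214), np.int32(86), np.int32(135), np.int32(4), np.int32(457)], array([285.,  88.])), ([np.int32(419), np.int32(223), np.int32(24), np.int32(7), np.int32(117)], array([430., 227
[... 1458 characters left out ...]
ay([301.,  85.])), ([np.int32(255), np.int32(85), np.int32(58), np.int32(35), np.int32(778)], array([281., 101.])), ([np.int32(460), np.int32(99), np.int32(100), np.int32(70), np.int32(778)], array([499., 145.])), ([np.int32(449), np.int32(106), np.int32(6), np.int32(14), np.int32(27)], array([451., 112.])), ([np.int32(270), np.int32(181), np.int32(22), np.int32(34), np.int32(264)], array([283., 197.])), ([np.int32(381), np.int32(212), np.int32(47), np.int32(32), np.int32(354)], array([404., 227.])), ([np.int32(254), np.int32(251), np.int32(9), np.int32(16), np.int32(109)], array([258., 259.])), ([np.int32(415), np.int32(258), np.int32(72), np.int32(87), np.int32(514)], array([449., 305.]))]
```

The orange face now shows squarely to the wrist camera (147 px wide). I push past upright.

```bash
python3 -m crank '[{"x":0,"y":-0.0026,"z":0.0012,"ax":0,"ay":0,"az":0,"claw":1},{"x":0,"y":-0.0062,"z":0.0026,"ax":0,"ay":0,"az":0,"claw":1},{"x":0,"y":-0.0096,"z":0.0043,"ax":0,"ay":0,"az":0,"claw":1},{"x":0,"y":-0.0135,"z":0.0067,"ax":0,"ay":0,"az":0,"claw":1},{"x":0,"y":-0.0172,"z":0.0085,"ax":0,"ay":0,"az":0,"claw":1}]'
python3 -c "
from h import *
print(nest())
w=snap('wrist','w9')
for f in('w8','w9'):
    c=load(f);h=cv2.cvtColor(c['color'],cv2.COLOR_BGR2HSV);m=cv2.inRange(h,(4,120,90),(16,255,255))
    m[230:]=0
    n,l,st,ce=cv2.connectedComponentsWithStats(m);print(f,[(st[i].tolist(),ce[i].round()) for i in range(1,n) if st[i,4]>40])"
```

```text
time: 9.92
ee_pos: [0.5324, 0.0514, 0.0398]
eef_rot: [0.751, -0.624, 0.138, -0.166]
ft_force: [-0.6, -0.7, -0.8]
width: 0.0175
('nest x -0.0869 y 0.0009 z 0.0398 pitch 24.9', array([-0.6, -0.7, -0.8]), 0.0175)
w8 [([208, 34, 147, 63, 4003], array([285.,  54.])), ([225, 89, 12, 9, 71], array([231.,  93.]))]
w9 [([225, 26, 111, 85, 796], array([304.,  71.])), ([226, 100, 11, 13, 72], array([231., 107.]))]
```

```bash
python3 -m crank '[{"x":0,"y":-0.002,"z":0,"ax":0,"ay":0,"az":0,"claw":1},{"x":0,"y":-0.004,"z":0.001,"ax":0,"ay":0,"az":0,"claw":1},{"x":0,"y":-0.005,"z":0.001,"ax":0,"ay":0,"az":0,"claw":1},{"x":0,"y":-0.005,"z":0.001,"ax":0,"ay":0,"az":0,"claw":1},{"x":0,"y":-0.005,"z":0.001,"ax":0,"ay":0,"az":0,"claw":1}]'
python3 -c "
from h import *
print(nest())
snap('wrist','w10');snap('scene','s10');snap('top','t10')
for f in('w9','w10','s10','t10'):
    c=load(f);h=cv2.cvtColor(c['color'],cv2.COLOR_BGR2HSV);m=cv2.inRange(h,(2,100,70),(16,255,255))
    if f[0]=='w':m[230:]=0
    n,l,st,ce=cv2.connectedComponentsWithStats(m);print(f,[(st[i].tolist(),ce[i].round()) for i in range(1,n) if st[i,4]>60],[proj(c,np.r_[O+x*ex,.029])for x in (-.005,.025,.055)])"
```

```text
time: 10.38
ee_pos: [0.5367, 0.0521, 0.041]
eef_rot: [0.751, -0.624, 0.138, -0.166]
ft_force: [-0.7, -0.0, -2.1]
width: 0.0176
('nest x -0.0826 y 0.0008 z 0.0410 pitch 24.9', array([-0.7, -0. , -2.1]), 0.0176)
w9 [([225, 26, 111, 85, 923], array([298.,  68.])), ([162, 60, 12, 13, 98], array([167.,  66.])), ([226, 99, 12, 14, 81], array([232., 107.]))] [[np.float64(280.2758892860096), np.float64(120.13731631076372)], [np.float64(280.24583775627633), np.float64(76.77315216527668)], [np.float64(280.21728894619764), np.float64(35.57740281749571)]]
w10 [([225, 33, 111, 86, 834], array([304.,  72.])), ([152, 66, 22, 14, 145], array([164.,  73.])), ([225, 67, 11, 19, 87], array([229.,  77.])), ([226, 107, 12, 13, 78], array([232., 114.]))] [[np.float64(280.11443339067665), np.float64(127.46800845523245)], [np.float64(280.08010973134213), np.float64(84.01290326241397)], [np.float64(280.047498300867), np.float64(42.72554727359619)]]
s10 [([233, 67, 122, 111, 6631], array([293., 117.])), ([444, 87, 15, 34, 232], array([451., 104.])), ([459, 99, 101, 70, 853], array([500., 145.])), ([285, 187, 
[... 1213 characters left out ...]
2, 81], array([136., 268.])), ([58, 266, 41, 31, 555], array([ 73., 277.])), ([151, 271, 62, 31, 512], array([179., 288.])), ([310, 281, 27, 39, 429], array([319., 296.])), ([203, 292, 19, 11, 83], array([213., 298.])), ([532, 363, 28, 46, 412], array([547., 384.])), ([513, 376, 25, 24, 154], array([526., 387.])), ([60, 388, 12, 14, 93], array([ 66., 394.])), ([499, 392, 41, 28, 218], array([521., 407.])), ([38, 401, 15, 14, 149], array([ 45., 407.])), ([71, 401, 10, 19, 101], array([ 75., 412.]))] [[np.float64(267.6077063430105), np.float64(212.11071191515543)], [np.float64(265.3996510562122), np.float64(201.57724168049236)], [np.float64(263.21460332195727), np.float64(191.15352837598297)]]
```

The flip worked: orange is up over wrist rows 33–119, columns 225–336, and top (264,197), which is the extent of a flat pad from about x=0 to 60 mm. Now I back the lifter off, level it and lower it behind the pad.

```bash
python3 -c "
from h import *
for t,p in (((-.025,.06),25),((-.025,.045),8),((-.025,.04),0),((-.025,.026),0)): print(goal(tcp_for(t,p),10.6,p))"
```

```text
[ 0.0001  0.035  -0.0166  0.0006  0.     -0.0001]
[ 1.000e-04  3.030e-02 -2.990e-02 -1.478e-01  0.000e+00 -1.000e-04]
[ 1.000e-04  2.450e-02 -3.660e-02 -2.176e-01  0.000e+00 -1.000e-04]
[ 1.000e-04  3.040e-02 -2.390e-02 -2.176e-01  0.000e+00 -1.000e-04]
```

```bash
python3 -m crank '[{"x":0,"y":0.017,"z":-0.008,"ax":0,"ay":0,"az":0,"claw":1},{"x":0,"y":0.035,"z":-0.0165,"ax":0,"ay":0,"az":0,"claw":1},{"x":0,"y":0.033,"z":-0.023,"ax":-0.06,"ay":0,"az":0,"claw":1},{"x":0,"y":0.031,"z":-0.029,"ax":-0.12,"ay":0,"az":0,"claw":1},{"x":0,"y":0.0285,"z":-0.033,"ax":-0.175,"ay":0,"az":0,"claw":1}]'
python3 -c "
from h import *
print(nest())
for t,p in (((-.025,.04),0),((-.025,.0265),0)): print(goal(tcp_for(t,p),10.6,p))"
```

```text
time: 10.95
ee_pos: [0.4967, 0.0456, 0.0602]
eef_rot: [0.769, -0.638, 0.025, -0.032]
ft_force: [2.1, -0.1, -0.6]
width: 0.0172
('nest x -0.1231 y 0.0018 z 0.0602 pitch 4.7', array([ 2.1, -0.1, -0.6]), 0.0172)
[ 0.001  -0.003  -0.0033 -0.0406  0.0017  0.0001]
[ 0.0011 -0.0019  0.0101 -0.0406  0.0017  0.0001]
```

```bash
python3 -m crank '[{"x":0.001,"y":-0.003,"z":-0.003,"ax":-0.04,"ay":0.0015,"az":0,"claw":1},{"x":0.001,"y":-0.002,"z":0.003,"ax":-0.04,"ay":0.0015,"az":0,"claw":1},{"x":0.001,"y":-0.002,"z":0.008,"ax":-0.04,"ay":0.0015,"az":0,"claw":1},{"x":0.001,"y":-0.002,"z":0.01,"ax":-0.04,"ay":0.0015,"az":0,"claw":1},{"x":0.001,"y":-0.002,"z":0.01,"ax":-0.04,"ay":0.0015,"az":0,"claw":1}]'
python3 -c "
from h import *
print(nest())
c=snap('wrist','w11')
h=cv2.cvtColor(c['color'],cv2.COLOR_BGR2HSV);m=cv2.inRange(h,(2,100,70),(16,255,255));m[120:]=0
n,l,st,ce=cv2.connectedComponentsWithStats(m)
N=lambda p:((p[:2]-O)@ex,(p[:2]-O)@ey)
for i in range(1,n):
  if st[i,4]>60: 
    x,y,w,hh=st[i,:4];print(st[i],[N(onz(c,u,v,.029)) for u,v in((x,y+hh-1),(x+w-1,y+hh-1))])
a=snap('top','t11')
s=r.read_state()
i=cv2.resize(c['color'][0:200,160:400],None,fx=2.5,fy=2.5);j=cv2.resize(a['color'][165:265,220:310],(450,500),interpolation=cv2.INTER_CUBIC)
cv2.imwrite('pics/v12.png',cv2.resize(np.hstack([i,j]),(798,380)))"
```

```text
time: 11.37
ee_pos: [0.4991, 0.0439, 0.048]
eef_rot: [0.769, -0.639, 0.002, -0.001]
ft_force: [-0.0, 0.0, -0.9]
width: 0.0176
('nest x -0.1210 y -0.0004 z 0.0480 pitch 0.2', array([-0. ,  0. , -0.9]), 0.0176)
[210   0 138  15 387] [(np.float64(0.0005737142343975499), np.float64(0.03476101295256247)), (np.float64(0.0006618131178610117), np.float64(-0.03532038218544226))]
```

View pics/v12.png

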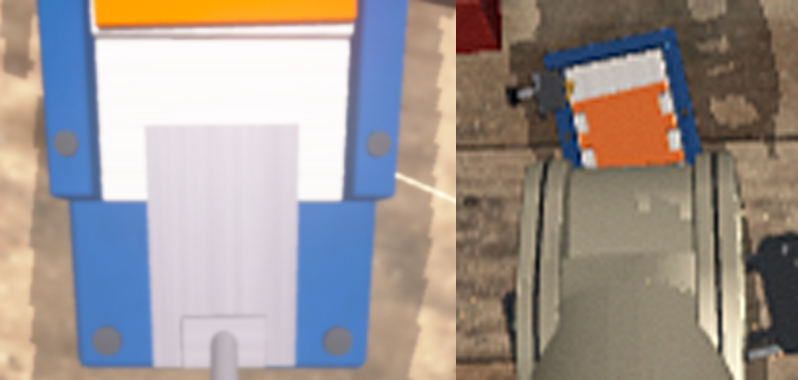

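The orange face is up and the pad lies square. Its near edge is at local x≈0.6 mm (home is about 29), and the blade is centred behind it in the channel, its tip at local x≈-26 mm. Now I push with force monitoring.

```bash
python3 -m crank '[{"x":0,"y":-0.008,"z":-0.001,"ax":0,"ay":0,"az":0,"claw":1},{"x":0,"y":-0.016,"z":-0.001,"ax":0,"ay":0,"az":0,"claw":1},{"x":0,"y":-0.022,"z":-0.001,"ax":0,"ay":0,"az":0,"claw":1},{"x":0,"y":-0.027,"z":-0.001,"ax":0,"ay":0,"az":0,"claw":1},{"x":0,"y":-0.031,"z":-0.001,"ax":0,"ay":0,"az":0,"claw":1}]'
python3 -c "
from h import *
print(nest())"
python3 -m crank '[{"x":0,"y":-0.003,"z":0,"ax":0,"ay":0,"az":0,"claw":1},{"x":0,"y":-0.006,"z":0,"ax":0,"ay":0,"az":0,"claw":1},{"x":0,"y":-0.009,"z":0,"ax":0,"ay":0,"az":0,"claw":1},{"x":0,"y":-0.012,"z":0,"ax":0,"ay":0,"az":0,"claw":1},{"x":0,"y":-0.014,"z":0,"ax":0,"ay":0,"az":0,"claw":1}]'
python3 -c "
from h import *
print(nest())
c=snap('wrist','w12')
h=cv2.cvtColor(c['color'],cv2.COLOR_BGR2HSV);m=cv2.inRange(h,(2,100,70),(16,255,255));m[120:]=0
n,l,st,ce=cv2.connectedComponentsWithStats(m);print([list(map(int,q)) for q in st[1:] if q[4]>50])"
```

```text
time: 11.88
ee_pos: [0.5317, 0.0501, 0.0502]
eef_rot: [0.769, -0.639, 0.003, -0.001]
ft_force: [-1.8, -0.7, -0.1]
width: 0.0171
('nest x -0.0879 y -0.0003 z 0.0502 pitch 0.3', array([-1.8, -0.7, -0.1]), 0.0171)
time: 12.3
ee_pos: [0.5452, 0.0527, 0.0503]
eef_rot: [0.769, -0.639, 0.003, -0.001]
ft_force: [-0.9, -0.6, -0.5]
width: 0.0174
('nest x -0.0741 y -0.0002 z 0.0503 pitch 0.3', array([-0.9, -0.6, -0.5]), 0.0174)
[[147, 0, 33, 29, 317], [330, 0, 19, 36, 81], [213, 6, 17, 32, 69], [110, 11, 36, 22, 364], [449, 23, 24, 20, 173], [215, 39, 132, 28, 353], [416, 56, 26, 19, 181], [411, 76, 10, 11, 58]]
```

```bash
python3 -c "
from h import *
c=load('w12')
N=lambda p:((p[:2]-O)@ex,(p[:2]-O)@ey)
for v in(36,45,55,60,64,66): print(v,N(onz(c,281,v,.029)))
for u in (225,281,335): print(u,[tuple(map(int,c['color'][v,u])) for v in range(40,80,2)])
print(nest())"
```

```text
36 (np.float64(0.037945361082710724), np.float64(-0.0014026633827949006))
45 (np.float64(0.03362124462434843), np.float64(-0.0014135470507244021))
55 (np.float64(0.02875038909336487), np.float64(-0.001425806844058455))
60 (np.float64(0.026288339912926097), np.float64(-0.0014320037460068592))
64 (np.float64(0.024305744846604607), np.float64(-0.001436993876718725))
66 (np.float64(0.02331009396977088), np.float64(-0.0014394998993065653))
225 [(248, 248, 252), (248, 248, 252), (248, 249, 252), (248, 248, 252), (205, 230, 253), (37, 163, 254), (0, 157, 254), (0, 158, 254), (0, 158, 254), (0, 159, 254), (0, 160, 254), (1, 159, 254), (32, 145, 251), (165, 174, 212), (247, 248, 251), (249, 249, 252), (249, 249, 252), (249, 249, 252), (248, 249, 252), (249, 249, 252)]
281 [(0, 158, 255), (0, 159, 255), (0, 159, 255), (0, 160, 255), (0, 160, 255), (0, 160, 254), (0, 160, 254), (0, 161, 254), (0, 161, 254), (3, 162, 254), (7, 161, 254), (8, 162, 254), (58, 161, 254), (194, 197, 233), (222, 218, 232), (222, 216, 232), (222, 216, 231), (222, 216, 231), (222, 215, 230), (222, 216, 230)]
335 [(248, 249, 253), (248, 249, 253), (248, 249, 253), (248, 249, 253), (226, 239, 254), (66, 169, 254), (24, 162, 254), (25, 161, 254), (29, 162, 254), (28, 161, 254), (31, 161, 254), (35, 162, 254), (42, 154, 254), (130, 148, 209), (242, 244, 250), (249, 250, 253), (249, 249, 253), (249, 249, 253), (249, 250, 253), (249, 250, 253)]
('nest x -0.0738 y -0.0002 z 0.0504 pitch 0.3', array([-1.4, -0.9, -1.6]), 0.0178)
```

The pad has been pushed to about 6 mm short of home, the blade butting its edge but sitting high. I back off 2 mm, lower 2 mm, and finish the push.

```bash
python3 -m crank '[{"x":0,"y":0.003,"z":0,"ax":0,"ay":0,"az":0,"claw":1},{"x":0,"y":0.003,"z":0.002,"ax":-0.0025,"ay":0,"az":0,"claw":1},{"x":0,"y":0.003,"z":0.002,"ax":-0.0025,"ay":0,"az":0,"claw":1},{"x":0,"y":0,"z":0.002,"ax":-0.0025,"ay":0,"az":0,"claw":1},{"x":0,"y":-0.002,"z":0.002,"ax":-0.0025,"ay":0,"az":0,"claw":1}]'
python3 -c "
from h import *
print(nest())"
python3 -m crank '[{"x":0,"y":-0.001,"z":0,"ax":0,"ay":0,"az":0,"claw":1},{"x":0,"y":-0.002,"z":0,"ax":0,"ay":0,"az":0,"claw":1},{"x":0,"y":-0.003,"z":0,"ax":0,"ay":0,"az":0,"claw":1},{"x":0,"y":-0.004,"z":0,"ax":0,"ay":0,"az":0,"claw":1},{"x":0,"y":-0.004,"z":0,"ax":0,"ay":0,"az":0,"claw":1}]'
python3 -c "
from h import *
print(nest())
c=snap('wrist','w13')
N=lambda p:((p[:2]-O)@ex,(p[:2]-O)@ey)
for u in (221,281,340):
  g=c['color'][:,u,0].astype(int);o=[v for v in range(40,110) if g[v]<100 and c['color'][v,u,2]>200]
  print(u,max(o) if o else None,[N(onz(c,u,max(o)+1,.029)) if o else 0])"
```

```text
time: 12.77
ee_pos: [0.547, 0.0531, 0.0484]
eef_rot: [0.769, -0.639, 0.001, 0.001]
ft_force: [-2.8, 1.1, -0.3]
width: 0.0172
('nest x -0.0723 y -0.0001 z 0.0484 pitch 0.0', array([-2.8,  1.1, -0.3]), 0.0172)
time: 13.18
ee_pos: [0.5501, 0.0537, 0.0481]
eef_rot: [0.769, -0.639, 0.001, 0.001]
ft_force: [-5.5, -0.1, 0.2]
width: 0.0177
('nest x -0.0691 y -0.0001 z 0.0481 pitch -0.1', array([-5.5, -0.1,  0.2]), 0.0177)
221 64 [(np.float64(0.02815357367624405), np.float64(0.030462387272342517))]
281 64 [(np.float64(0.02818758484882669), np.float64(-0.0012714368181817616))]
340 64 [(np.float64(0.02822108670389571), np.float64(-0.03253004670235047))]
```

```bash
python3 -m crank '[{"x":0,"y":-0.001,"z":0,"ax":0,"ay":0,"az":0,"claw":1},{"x":0,"y":-0.002,"z":0,"ax":0,"ay":0,"az":0,"claw":1},{"x":0,"y":-0.002,"z":0,"ax":0,"ay":0,"az":0,"claw":1},{"x":0,"y":-0.002,"z":0,"ax":0,"ay":0,"az":0,"claw":1},{"x":0,"y":-0.002,"z":0,"ax":0,"ay":0,"az":0,"claw":1}]'
cat >> h.py <<'E'
def near(f):
  c=snap('wrist',f);N=lambda p:((p[:2]-O)@ex,(p[:2]-O)@ey)
  for u in (221,281,340):
    g=c['color'][:,u,0].astype(int);o=[v for v in range(20,130) if g[v]<100 and c['color'][v,u,2]>200]
    print(u,max(o) if o else None,[N(onz(c,u,max(o)+1,.029)) if o else 0])
E
python3 -c "
from h import *
print(nest());near('w14')"
```

```text
time: 13.65
ee_pos: [0.5502, 0.0537, 0.0476]
eef_rot: [0.769, -0.639, -0.001, 0.003]
ft_force: [-12.1, -0.7, 4.9]
width: 0.0175
('nest x -0.0690 y -0.0001 z 0.0476 pitch -0.3', array([-12.1,  -0.7,   4.9]), 0.0175)
221 63 [(np.float64(0.028588165532896746), np.float64(0.030319186601667002))]
281 63 [(np.float64(0.028609993128272213), np.float64(-0.0012490101718457575))]
340 63 [(np.float64(0.02863148978675767), np.float64(-0.03233858890793442))]
```

```bash
python3 -m crank '[{"x":0,"y":-0.001,"z":0,"ax":0,"ay":0,"az":0,"claw":1},{"x":0,"y":-0.002,"z":0,"ax":0,"ay":0,"az":0,"claw":1},{"x":0,"y":-0.003,"z":0,"ax":0,"ay":0,"az":0,"claw":1},{"x":0,"y":-0.003,"z":0,"ax":0,"ay":0,"az":0,"claw":1},{"x":0,"y":-0.003,"z":0,"ax":0,"ay":0,"az":0,"claw":1}]'
python3 -c "
from h import *
print(nest());near('w15')
for f in('t0','t11'): pass
snap('scene','s15');snap('top','t15')
for f,n in(('s0','scene'),('s15','scene'),('t0','top'),('t15','top')):
  c=load(f);p=np.array(proj(c,np.r_[O+.070*ex+.034*ey,.029]));u,v=p.round().astype(int)
  h=cv2.cvtColor(c['color'],cv2.COLOR_BGR2HSV)[v-12:v+13,u-12:u+13];m=cv2.inRange(h,(17,120,110),(30,255,255));ys,xs=np.where(m);print(f,u,v,m.sum()//255,(xs.mean()+u-12,ys.mean()+v-12,xs.min()+u-12,xs.max()+u-12) if len(xs) else 0)
"
```

```text
time: 14.12
ee_pos: [0.5501, 0.0536, 0.047]
eef_rot: [0.769, -0.639, -0.003, 0.005]
ft_force: [-27.5, -2.6, 15.3]
width: 0.0173
('nest x -0.0691 y -0.0001 z 0.0470 pitch -0.7', array([-27.5,  -2.6,  15.3]), 0.0173)
221 62 [(np.float64(0.02863093606844837), np.float64(0.03005406035302496))]
281 62 [(np.float64(0.02863344988627533), np.float64(-0.0012749545049683725))]
340 62 [(np.float64(0.028635924773221938), np.float64(-0.03211878459079276))]
s0 295 186 19 (np.float64(295.6842105263158), np.float64(185.0), np.int64(293), np.int64(298))
s15 295 186 8 (np.float64(297.125), np.float64(184.25), np.int64(296), np.int64(298))
t0 250 189 7 (np.float64(249.28571428571428), np.float64(187.85714285714286), np.int64(249), np.int64(250))
t15 250 189 0 0
```

It stops solid: 27 N and no movement, with the near edge at 28.6 mm. I back away, raise the lifter and inspect the catch.

```bash
python3 -m crank '[{"x":0,"y":0.012,"z":0,"ax":0.003,"ay":0,"az":0,"claw":1},{"x":0,"y":0.025,"z":-0.003,"ax":0.006,"ay":0,"az":0,"claw":1},{"x":0,"y":0.03,"z":-0.04,"ax":0.006,"ay":0,"az":0,"claw":1},{"x":0,"y":0.03,"z":-0.075,"ax":0.006,"ay":0,"az":0,"claw":1},{"x":0,"y":0.03,"z":-0.1,"ax":0.006,"ay":0,"az":0,"claw":1}]'
python3 -c "
from h import *
print(nest())
c=snap('wrist','w16');a=snap('scene','s16');b=snap('top','t16')
cr=[]
for k in(c,a,b):
  p=np.array(proj(k,np.r_[O+.068*ex+.034*ey,.029]));print(p,[proj(k,np.r_[O+x*ex+y*ey,.029]) for x,y in((.089,.035),(.029,.035),(.089,-.035))])
  w=40 if k is c else 18
  u,v=p.round().astype(int);u=min(max(u,w),559-w);v=max(v,w)
  cr.append(cv2.resize(k['color'][v-w:v+w,u-w:u+w],(266,400) if 0 else (266,266),interpolation=cv2.INTER_CUBIC))
cv2.imwrite('pics/v13.png',np.hstack(cr))"
```

```text
time: 14.68
ee_pos: [0.527, 0.0492, 0.1512]
eef_rot: [0.769, -0.639, 0.006, -0.005]
ft_force: [1.1, 0.5, -0.6]
width: 0.0172
('nest x -0.0927 y -0.0003 z 0.1512 pitch 0.9', array([ 1.1,  0.5, -0.6]), 0.0172)
[235.05364849   5.4031041 ] [[np.float64(232.89461199267154), np.float64(-24.630347192985596)], [np.float64(235.40373363315797), np.float64(58.11814548108572)], [np.float64(321.94351179599823), np.float64(-24.47313184846101)]]
[294.09673096 185.89300564] [[np.float64(300.333806181201), np.float64(182.08937652522258)], [np.float64(281.41859522410954), np.float64(192.56675714200952)], [np.float64(320.063523097054), np.float64(196.27114827572478)]]
[250.14032718 189.23627022] [[np.float64(248.31796123537995), np.float64(182.09644153662083)], [np.float64(252.53266179103213), np.float64(202.85214463443228)], [np.float64(273.19229103425903), np.float64(176.8490028971862)]]
```

```bash
python3 -m crank '[{"x":0,"y":0,"z":-0.02,"ax":0.05,"ay":0,"az":0,"claw":1},{"x":0,"y":0,"z":-0.02,"ax":0.1,"ay":0,"az":0,"claw":1},{"x":0,"y":0,"z":-0.02,"ax":0.15,"ay":0,"az":0,"claw":1},{"x":0,"y":0,"z":-0.02,"ax":0.18,"ay":0,"az":0,"claw":1},{"x":0,"y":0,"z":-0.02,"ax":0.18,"ay":0,"az":0,"claw":1}]'
python3 -c "
from h import *
print(nest())
c=snap('wrist','w17');a=load('s16')
p=proj(c,np.r_[O+.068*ex+.034*ey,.029]);q=proj(a,np.r_[O+.068*ex+.034*ey,.029]);print(p,q)
u,v=map(int,p);v0=max(v-70,0);u0=u-40
s,t=map(int,q)
cv2.imwrite('pics/v13.png',np.hstack([cv2.resize(c['color'][v0:v0+120,u0:u0+140],(500,428),interpolation=cv2.INTER_CUBIC),cv2.resize(a['color'][t-25:t+36,s-20:s+22],(295,428),interpolation=cv2.INTER_CUBIC)]))
print(u0,v0)"
```

```text
time: 15.25
ee_pos: [0.5233, 0.0492, 0.1662]
eef_rot: [0.756, -0.628, 0.119, -0.142]
ft_force: [-0.4, -0.1, -1.7]
width: 0.0172
('nest x -0.0962 y 0.0004 z 0.1662 pitch 21.3', array([-0.4, -0.1, -1.7]), 0.0172)
[np.float64(245.88864212734393), np.float64(87.97871126842858)] [np.float64(294.09673095709866), np.float64(185.8930056383031)]
205 17
```

View pics/v13.png

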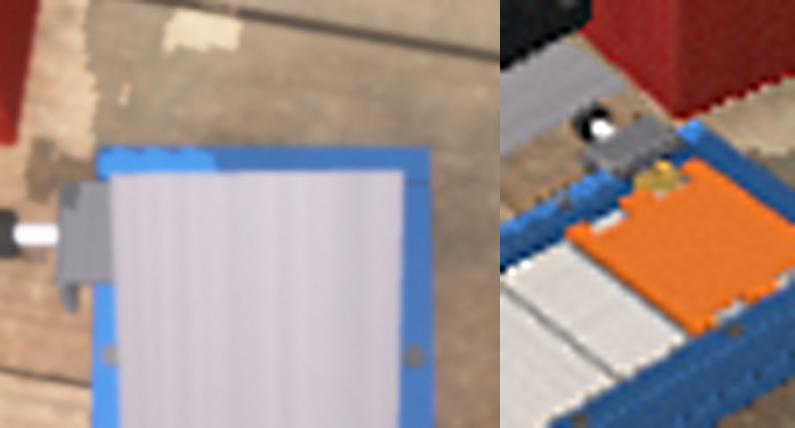

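The scene half shows the orange pad against the end stop, with the brass tongue sitting out in its leading notch at about (655,180) in the crop. The blade covers the wrist half. Now I return the lifter to its original, clear spot.

```bash
python3 -c "
from h import *
for f in('s0','s16'):
  c=load(f);h=cv2.cvtColor(c['color'],cv2.COLOR_BGR2HSV)[174:198,282:308];m=cv2.inRange(h,(17,120,110),(30,255,255));ys,xs=np.where(m);print(f,len(xs),xs.mean()+282,ys.mean()+174)
print(goal([.47,-.05,.14],13),goal([.4446,-.2243,.10],16.5))"
python3 -m crank '[{"x":0,"y":0,"z":-0.005,"ax":-0.06,"ay":0,"az":0,"claw":1},{"x":0,"y":0,"z":-0.005,"ax":-0.12,"ay":0,"az":0,"claw":1},{"x":0.01,"y":0.005,"z":-0.005,"ax":-0.18,"ay":0,"az":0,"claw":1},{"x":0.02,"y":0.01,"z":-0.005,"ax":-0.186,"ay":0,"az":0,"claw":1},{"x":0.02,"y":0.01,"z":-0.005,"ax":-0.186,"ay":0,"az":0,"claw":1}]'
python3 -c "
from h import *
print(nest(),goal([.47,-.10,.14],13),goal([.4446,-.2243,.10],16.5))"
```

```text
s0 19 295.6842105263158 185.0
s16 18 295.8333333333333 184.88888888888889
[ 0.0877  0.0766 -0.0006 -0.185  -0.0047 -0.0204] [ 0.2543  0.1444  0.0164 -0.1849 -0.0104 -0.0506]
time: 15.72
ee_pos: [0.5194, 0.0256, 0.1675]
eef_rot: [0.769, -0.64, 0.002, 0.004]
ft_force: [-1.1, -0.2, -2.2]
width: 0.0172
('nest x -0.1044 y -0.0221 z 0.1675 pitch -0.3', array([-1.1, -0.2, -2.2]), 0.0172) [ 0.1143  0.0713  0.0288  0.0024 -0.0039 -0.022 ] [ 0.2315  0.1187  0.0699  0.0025 -0.0039 -0.0526]
```

The brass pixel count and position (18 at 295.8,184.9) match the "out" state at the start (19 at 295.7,185.0), so the catch has snapped in.

```bash
python3 -m crank '[{"x":0.02,"y":0.024,"z":0,"ax":0,"ay":-0.002,"az":-0.01,"claw":1},{"x":0.05,"y":0.048,"z":0.01,"ax":0,"ay":-0.004,"az":-0.02,"claw":1},{"x":0.085,"y":0.07,"z":0.02,"ax":0,"ay":-0.004,"az":-0.03,"claw":1},{"x":0.12,"y":0.085,"z":0.02,"ax":0,"ay":-0.004,"az":-0.04,"claw":1},{"x":0.15,"y":0.095,"z":0.02,"ax":0,"ay":-0.004,"az":-0.05,"claw":1}]'
python3 -m crank '[{"x":0.03,"y":0.005,"z":0,"ax":0,"ay":0,"az":0,"claw":1},{"x":0.06,"y":0.01,"z":0.01,"ax":0,"ay":0,"az":0,"claw":1},{"x":0.075,"y":0.014,"z":0.03,"ax":0,"ay":0,"az":0,"claw":1},{"x":0.075,"y":0.014,"z":0.05,"ax":0,"ay":0,"az":0,"claw":1},{"x":0.075,"y":0.014,"z":0.05,"ax":0,"ay":0,"az":0,"claw":1}]'
python3 -c "
from h import *
print(nest(),goal([.4446,-.2243,.0245],16.5))"
```

```text
time: 16.13
ee_pos: [0.4509, -0.1393, 0.1497]
eef_rot: [0.8, -0.6, -0.002, -0.003]
ft_force: [1.0, -0.6, -1.0]
width: 0.0173
time: 16.55
ee_pos: [0.4582, -0.2131, 0.0968]
eef_rot: [0.799, -0.601, -0.003, -0.001]
ft_force: [-0.7, 0.6, -1.5]
width: 0.0174
('nest x -0.2086 y -0.2454 z 0.0968 pitch -0.1', array([-0.7,  0.6, -1.5]), 0.0174) [ 0.0075  0.016   0.0723  0.001   0.0032 -0.003 ]
```

```bash
python3 -m crank '[{"x":0.007,"y":0.016,"z":0.025,"ax":0.001,"ay":0.003,"az":-0.003,"claw":1},{"x":0.007,"y":0.016,"z":0.05,"ax":0.001,"ay":0.003,"az":-0.003,"claw":1},{"x":0.007,"y":0.016,"z":0.065,"ax":0.001,"ay":0.003,"az":-0.003,"claw":1},{"x":0.007,"y":0.016,"z":0.069,"ax":0.001,"ay":0.003,"az":-0.003,"claw":1},{"x":0.007,"y":0.016,"z":0.069,"ax":0.001,"ay":0.003,"az":-0.003,"claw":1}]'
python3 -c "
from h import *
print(nest(),goal([.4446,-.2243,.0241],16.5))
c=snap('wrist','w18');b=c['color'].astype(float)
g=b.mean(2)
for v in range(40,200,15):
    d=np.gradient(b[v-1:v+2].mean(0).mean(1)); l=200+np.argmax(d[200:262]);q=295+np.argmin(d[295:350]);print(v,l,q,end=' | ')"
```

```text
time: 16.97
ee_pos: [0.4469, -0.223, 0.0307]
eef_rot: [0.802, -0.597, 0.001, -0.001]
ft_force: [-0.2, -0.8, -1.0]
width: 0.0174
('nest x -0.2215 y -0.2530 z 0.0307 pitch 0.1', array([-0.2, -0.8, -1. ]), 0.0174) [ 0.0006  0.0026  0.0066 -0.0013 -0.0002  0.0017]
40 212 306 | 55 200 332 | 70 236 318 | 85 236 317 | 100 236 316 | 115 237 316 | 130 237 316 | 145 238 316 | 160 239 315 | 175 239 315 | 190 240 315 |
```

The blade is unslipped in the grip (same widths as before). I set it down, release and retreat.

```bash
python3 -m crank '[{"x":0,"y":0,"z":0.003,"ax":0,"ay":0,"az":0,"claw":1},{"x":0,"y":0,"z":0.0055,"ax":0,"ay":0,"az":0,"claw":1},{"x":0,"y":0,"z":0.0065,"ax":0,"ay":0,"az":0,"claw":1},{"x":0,"y":0,"z":0.0065,"ax":0,"ay":0,"az":0,"claw":1},{"x":0,"y":0,"z":0.0065,"ax":0,"ay":0,"az":0,"claw":1}]'
python3 -m crank '[{"x":0,"y":0,"z":0,"ax":0,"ay":0,"az":0,"claw":-0.5},{"x":0,"y":0,"z":0,"ax":0,"ay":0,"az":0,"claw":-0.5},{"x":0,"y":0,"z":0,"ax":0,"ay":0,"az":0,"claw":-0.5},{"x":0,"y":0,"z":0,"ax":0,"ay":0,"az":0,"claw":-0.5},{"x":0,"y":0,"z":0,"ax":0,"ay":0,"az":0,"claw":-0.5}]' 20
python3 -m crank '[{"x":0,"y":0,"z":0,"ax":0,"ay":0,"az":0,"claw":-0.5},{"x":0,"y":0,"z":0,"ax":0,"ay":0,"az":0,"claw":-0.5},{"x":0,"y":0,"z":-0.03,"ax":0,"ay":0,"az":0,"claw":-0.5},{"x":0,"y":0,"z":-0.07,"ax":0,"ay":0,"az":0,"claw":-0.5},{"x":0,"y":0,"z":-0.11,"ax":0,"ay":0,"az":0,"claw":-0.5}]'
python3 -m crank '[{"x":0,"y":0.02,"z":-0.03,"ax":0,"ay":0,"az":0,"claw":-0.5},{"x":0,"y":0.02,"z":-0.06,"ax":0,"ay":0,"az":0,"claw":-0.5},{"x":0,"y":0.02,"z":-0.08,"ax":0,"ay":0,"az":0,"claw":-0.5},{"x":0,"y":0.02,"z":-0.08,"ax":0,"ay":0,"az":0,"claw":-0.5},{"x":0,"y":0.02,"z":-0.08,"ax":0,"ay":0,"az":0,"claw":-0.5}]'
python3 -c "
from h import *
s=snap('scene','sE');t=snap('top','tE');w=snap('wrist','wE')
A=load('s0');B=load('t0')
def o(c,lo,hi,box):
  h=cv2.cvtColor(c['color'],cv2.COLOR_BGR2HSV);m=np.zeros(h.shape[:2],np.uint8);x,y,X,Y=box;m[y:Y,x:X]=cv2.inRange(h,lo,hi)[y:Y,x:X];q=np.where(m);return len(q[0]),q[1].mean().round(2) if len(q[0]) else 0,q[0].mean().round(2) if len(q[0]) else 0
for n,a,b,lo,hi,box in(('tape',A,s,(18,50,120),(32,170,255),(165,165,212,202)),('can',A,s,(40,80,20),(85,255,200),(340,255,390,305)),('catch',A,s,(17,120,110),(30,255,255),(282,174,308,198)),('handle',A,s,(8,140,90),(18,255,255),(255,310,298,352)),('pad',A,s,(2,150,120),(16,255,255),(270,170,335,235))): print(n,o(a,lo,hi,box),o(b,lo,hi,box))
for v in range(60,180,15):
    b=w['color'].astype(float);d=np.gradient(b[v-1:v+2].mean(0).mean(1)); print(v,225+np.argmax(d[225:275]),280+np.argmin(d[280:330]),end=' | ')
print(nest())"
```

```text
time: 17.43
ee_pos: [0.4471, -0.2238, 0.0242]
eef_rot: [0.802, -0.597, 0.001, -0.001]
ft_force: [-0.2, -0.5, -0.9]
width: 0.0171
time: 17.85
ee_pos: [0.447, -0.2238, 0.024]
eef_rot: [0.802, -0.597, 0.001, -0.001]
ft_force: [0.1, -0.3, 1.0]
width: 0.0429
time: 18.27
ee_pos: [0.4455, -0.224, 0.1346]
eef_rot: [0.802, -0.598, 0.0, 0.0]
ft_force: [2.6, 0.4, 1.4]
width: 0.0641
time: 18.68
ee_pos: [0.4279, -0.2294, 0.2146]
eef_rot: [0.802, -0.597, 0.002, -0.002]
ft_force: [-0.0, -0.6, -0.1]
width: 0.0654
tape (789, np.float64(188.28), np.float64(184.55)) (726, np.float64(187.33), np.float64(183.93))
can (746, np.float64(364.14), np.float64(283.47)) (742, np.float64(364.18), np.float64(283.81))
catch (19, np.float64(295.68), np.float64(185.0)) (82, np.float64(296.9), np.float64(189.39))
handle (401, np.float64(272.63), np.float64(334.3)) (407, np.float64(273.73), np.float64(333.68))
pad (29, np.float64(295.21), np.float64(179.86)) (408, np.float64(302.2), np.float64(194.19))
60 244 292 | 75 258 298 | 90 258 281 | 105 258 280 | 120 259 280 | 135 259 299 | 150 270 288 | 165 254 326 | ('nest x -0.2424 y -0.2555 z 0.2129 pitch 0.0', array([ 0.7, -0.3,  0.4]), 0.0656)
```

```bash
python3 -c "
from h import *
A,B,s,t=[load(f) for f in('s0','t0','sE','tE')]
def mt(a,b,x,y,X,Y):
  r_=cv2.matchTemplate(cv2.cvtColor(b['color'][y-6:Y+6,x-6:X+6],cv2.COLOR_BGR2GRAY),cv2.cvtColor(a['color'][y:Y,x:X],cv2.COLOR_BGR2GRAY),cv2.TM_CCOEFF_NORMED);m=cv2.minMaxLoc(r_);return m[1],np.array(m[3])-6
print('tape',mt(A,s,162,162,214,205),mt(B,t,165,248,215,295),'can',mt(A,s,335,235,400,302),mt(B,t,350,165,385,213))
for c in (A,s):
  h=cv2.cvtColor(c['color'],cv2.COLOR_BGR2HSV)[180:192,286:304];print(h[...,0])
c=t;h=cv2.cvtColor(t['color'],cv2.COLOR_BGR2HSV);m=cv2.inRange(h,(2,150,120),(16,255,255));m[:165]=0;m[250:]=0;m[:,:235]=0;m[:,300:]=0;q=np.where(m);P=onz(t,q[1].mean(),q[0].mean(),.029);print('pad centre nest',(P[:2]-O)@ex,(P[:2]-O)@ey,len(q[0]))
"
```

```text
tape (0.9147467017173767, array([0, 0])) (0.999058187007904, array([0, 0])) can (0.9049594402313232, array([0, 0])) (0.9067901968955994, array([0, 0]))
[[ 13 110  90 110 126 105 113 135 105  99 110 150   6  14 107 106 105 105]
 [ 30 135 113 100 108 102 105 113 102 113 114  60 108 109 107 107 106 107]
 [ 90  80 130 135 135 130 120 108 111 102 111 109 107 106 106 106 106 106]
 [105   0  17   8  10 165  98 113 114  13  18  19  12 106 107 106 107 106]
 [ 17 106 108 107  12   8 128  14  16  19  20  19  19  17 108  13 113 106]
 [107 106 106 106 108 108 106  19  19  20  20  20  19  18  12  14  13 109]
 [106 106 107 106 106 107 106  19  20  19  20  19  20  18  13  13  16  16]
 [106 107 106 106 106 106 106  17  19  19  17  17  12  12  12  15  13  12]
 [106 106 107 106 105 105 106 110   7  14  15   9   9  12  16  13  16  15]
 [107 106 106 106 106 108   8  13  10  10  15  13  11  12  13   8  14  13]
 [106 107 106 108   9  10  15  15  14  15  13  15  13  14  12  15  14  17]
 [106 107  13  13  16  16  17  13  14  16  14  13  10  15  15  12  14  11]]
[[120 170  90 105 120 113 113 128 150 130 105 1
[... 215 characters left out ...]
  23  19  19   0 113  13  17  16   4]
 [  0  25 107 109   5   5 100  16  13  18  19  25  23  16  16  18  18  17]
 [  6  18 106 107 108 107 105  19  19  21  21  21  21  20   5  14  17  17]
 [ 15 108 106 107 106 106 105  20  19  20  20  20  21  15  14  16  16  16]
 [ 11 106 107 106 105 106   0  16  17  16  14  17  16  16  17  17  16  17]
 [105 107 106 106 116  13  16  17  17  16  15  16  16  16  17  16  16  16]
 [106 106 106 106 107  13  17  17  16  16  16  16  16  16  16  16  16  16]
 [106 106 106 108   0 120  12  16  16  16  16  16  17  16  16  16  16  17]
 [162 107   0   0  30  14  15  16  16  16  16  16  16  16  17  17  17  17]]
pad centre nest 0.05918047740362681 -0.000558820022450491 455
```

```bash
python3 -c "
from h import *
print(close_job())"
```

```text
the job is handed in; nothing more can be done
None
```

The job is done and handed in at about 19 s of the 64 s allowed. I picked up the larger lifter and tipped the pad over the step, so its orange face is up. I then pushed it home with the blade and laid the lifter back at its starting spot on the bench, blade flat.

**Last checks**
- **Pad:** it stopped solid under a 27 N push, and its centre measures 59.2 mm. My nest origin is about 1 mm off, so that is about 58 mm, the home position.
- **Catch:** the brass tongue stands where it stood when out at the start, now in the pad's leading notch. I judged this from the camera only, as there is no reading of the joint.
- **Tape roll and oil can:** no shift in either view. A colour check put the tape roll about 1 px off, which I put down to moving shadows.
- **Lifter:** its handle is within about 1 px of its starting place.

**What went wrong on the way**
- The first grasp attempt lifted before the fingers had closed. The lifter was undisturbed, and I gripped it on the second try.
- I typed one small shift with the wrong sign and corrected it.
- During the push the blade sat high on the pad's edge, so I backed off and lowered it 2 mm before finishing.

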